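# Register a circuit unit in the assembly jig and latch it

## Robot

A 6-joint arm with a two-finger parallel gripper is mounted at the origin on the work surface. World frame = base frame: x ahead of the robot, y to its left, z up, the work surface at z = 0. Lengths are in m, angles in degrees, forces in N, time in s.
With the tool pointing down it reaches from about 0.25 to 0.725 m from the base axis. Payload 9.7 kg.
Tool frame: the origin (TCP) lies between the finger pads; the fingertips stand bot.tcp_to_tips ahead of it and the grasp point (between the pads) lies 2 mm behind it (bot.tcp_to_tips is the distance from the TCP to the fingertips, in m); z points along the fingers, y is the line along which they close (so a half turn about z gives the same grasp; the last joint's range is limited). The gripper opens to 85 mm and grips with 20 to 120 N. Pads are 22 mm wide; open, the fingers measure 114 mm over their backs; the gripper's body (76 mm by 85 mm) begins 54 mm behind the grasp point. The pads swing forward as they close: fully open they stand 13 mm farther back than shut.
Start: joints at [-65.088, 4.979, 10.078, 95.1, 0, 90], TCP at [0.232, -0.499, 0.214] pointing down, gripper open.
Joint ranges: [-179.16, 179.16], [-48.56, 103.87], [-65.8, 70.77], [-126.05, 130.52], [-82.76, 87.17], [-180, 180]. Speed limits (degrees/s): [127.2, 127.2, 147.25, 180, 180, 180].

## Interface

Orientations are given as [roll, pitch, yaw] about the fixed x, y, z axes, in that order (R = Rz(yaw) Ry(pitch) Rx(roll)).
In Python, from workcell import sensors, camera, camera_params, bot gives the robot as it stands.
- The arm moves only by the tool apply_moves, never from a script. Its argument "motion" is a list of rows, each an object with "jaw": the opening, from -1 (shut) to 1 (fully open); "xyz": the shift along the tool's x, y, z in mm, a list of three; "twist": the turn about the tool's z in rad. A call has 1 to 5 rows; each row is the pose to reach, as a shift and turn from the pose commanded when the call began, along the tool's axes at that moment; what a row does not reach only later rows make up. A row lasts 1/8 s, in which the tool goes at most 62.5 mm and 10.7 degrees, less where a joint would pass 70% of its speed; a pose out of reach is approached as far as the arm can. A call with a gripper value outside its range is refused whole. The fingers move at their own pace and stop on an object; "grip_force" is the grip in N (left out, the last holds). Time passes only in rows, so rows that repeat a pose let the fingers close. It gives the time, the measured TCP pose, the force, the opening and the grip force at its end, in the units of the state.
- sensors.get_obs(): the state, without advancing time (a new reading comes with each control period).
- camera(name): name is "scene" or "top" or "wrist"; returns (picture, depth): 384x512x3 uint8, red, green, blue; 384x512 float32, m along the optical axis (not along the pixel's ray), 0 where there is no reading.
- camera_params(name): a dict with "mtx" (3x3 intrinsics, pixels), "rvec" (rotation vector, rad) and "tvec" (3), from world to camera coordinates, as OpenCV has them. Camera axes: x right, y down, z forward; pixel columns grow to the right and rows downward; lengths in m; the calibration is good to about 2 mm. A picture is of the moment at which its call begins: read the wrist's pose just before it. camera_params takes no time and is no camera call; for the wrist camera it gives the pose at the moment of the call.
- bot.job_done(): hands the job in; it is judged then, once.
The state is a dict: "time": time; "q": joint angles; "qd": joint speeds; "joint_efforts": joint torques, N m; "ee_pos": TCP position; "tcp_rot": TCP orientation; "wrist_force": force on the tool from outside, world axes, zero at the start; "torque": the same for the moment, N m; "opening": finger opening in m; "grasp_force": force on a finger pad.
Only numpy, scipy, OpenCV 4.12 (cv2) and the standard library are available. Lean on these libraries where they do the work, as an engineer would, in place of code of your own. Each camera call takes 0.05 s, during which the arm holds its last target. There are 200 camera calls.

## Task

The circuit unit is lying askew on the assembly jig. Push it home so that its left side is flush along the blue side rail and its far side is flush against the blue far stop, and only then swing the red hold-down latch fully closed over it. Keep clear of the yellow light bar that hangs over the jig, and leave the spool, jar and screwdriver where they are.

Things in the scene. Friction and masses are not known exactly. Their poses are not given: they have to be found in the camera images.
- jig: Fixed aluminium jig on the table, plate 310 (x) x 290 (y) x 12 mm thick. Origin on the table; from it the plate spans x -140 to 170 and y -140 to 150 mm, its top is at z 12. Jig x points to the far side (roughly away from the robot), y to the left, z up; it stands turned up to 15 deg. It carries the rail, the stop, the latch and the light bar.
- rail (a point): Blue side rail of the jig: centre of the top edge of its register face, which faces right (-y of the jig) at y = 90 mm in the jig frame. The rail is 130 mm long along jig x (x -60 to 70 mm), 16 mm wide, its top 34 mm above the table.
- far_stop (a point): Blue far stop of the jig: centre of the top edge of its register face, which faces the near side (-x of the jig) at x = 90 mm in the jig frame. The stop is 90 mm long along jig y (y -20 to 70 mm), 16 mm wide, its top 34 mm above the table.
- home (a point): Point on the jig plate's top, at (20, 35, 12) mm in the jig frame: where the unit's origin is when the unit is fully home, flush on rail and stop, its axes parallel to the jig's (its near side is then at jig x -50 mm, its right side at jig y -20 mm).
- unit: Circuit unit: solid black housing 140 (x) x 110 (y) x 30 mm high, upright sides, flat green circuit board on top; 0.23 to 0.42 kg. Origin: centre of its underside. Loose on the jig plate, slides with up to 5 N. Starts 20 to 45 mm (x) and 25 to 65 mm (y) short of home, turned up to 12 deg against the jig. Too wide to grasp: push its right side (-y) and near side (-x).
- latch (a joint): Angle (rad) of the red hold-down latch about its upright hinge: 0 = fully closed (end stop), pointing to -y of the jig, over the unit; 1.57 = open, pointing to -x of the jig; at q it points along (-sin q, -cos q) in the jig frame. Limits 0 to 1.9; starts at 1.3 to 1.75. Stays where left, friction about 0.04 N m, no spring.
- hinge (a point): On the latch's hinge axis, at (-10, 125) mm in the jig frame, at the top of a dark post of 22 mm diameter, 45 mm above the table. The red latch bar lies on it: 18 mm wide, 10 mm thick (z 45 to 55 mm above the table, 3 mm above the unit's top), reaching 87 mm from the axis.
- latch_pin (a point): Centre of the top of the upright round steel pin on the latch, by which to move it: 16 mm diameter, 42 mm tall above the red bar (z 55 to 97 mm above the table), 50 mm from the hinge axis. It may turn between the fingers.
- light: Yellow light bar on the jig, not to be touched; origin and axes as jig. Bar: x -80 to 165, y -42 to -8, z 149 to 171 mm; carried by an 18 mm square dark post at (152, -25) mm. It hangs over the place where the unit's right side ends (y -20), so a tool pushing that side must lean, top to the right (-y), 30 to 45 deg from vertical.
- spool: Bystander: grey metal solder spool standing up, 60 mm diameter, 45 mm high; origin centre of its underside. It may stand left or right of the jig.
- flux_jar: Bystander: amber jar with a white cap, 52 mm diameter, 62 mm high; origin centre of its underside. It may stand left or right of the jig.
- screwdriver: Bystander: orange-handled screwdriver lying on the table left of the jig, 180 mm long along its x.
Not all that is in view belongs to the job. There is more than one size of the unit; the job needs the smallest.

How it is judged:
By the outcome, as a careful person would: the job done as asked, in the order asked, and still so for the second after the job is handed in, with the robot touching nothing.
It also fails if it takes over 64 s, if anything falls off the work surface, if the arm or the gripper's body presses on something with over 40 N, if the wrist force passes 120 N, or if a joint passes its speed limit or range.

## Working session

There is one attempt and no reset: what is moved stays moved. The work goes in short steps, Python scripts to look and compute and a tool call to move; the robot and the scene stay as the last step left them, time stands still between calls to the robot, and variables do not carry over. Pictures are saved under pics/ and viewed, at most 10 in all, crops included, and the job is handed in when it is done.

Besides the shell and the picture viewer there is one more tool, called after "Request:" by a JSON object that holds its "method" and its "body", one argument or row to a line. apply_moves: Moves the arm, as the interface text tells. Its arguments: {"type":"object","properties":{"motion":{"type":"array","items":{"type":"object","properties":{"jaw":{"type":"number"},"xyz":{"type":"array","items":{"type":"number"}},"twist":{"type":"number"}}}},"grip_force":{"type":"number"}},"required":["motion"]}

```bash
ls; mkdir -p pics; python3 - <<'E'
from workcell import sensors,camera,camera_params,bot
import cv2,numpy as np
print(sensors.get_obs(), bot.tcp_to_tips, [a for a in dir(bot) if a[0]!='_'])
for n in ("scene","top"):
    im,d=camera(n); np.savez(f'{n}0.npz',im=im,d=d,**camera_params(n))
    cv2.imwrite(f'pics/{n}0.png',cv2.resize(im[:,:,::-1],None,fx=1.5,fy=1.5,interpolation=cv2.INTER_CUBIC))
    print(n,camera_params(n))
E
```

```text
pics
{'time': 0.0, 'q': array([-6.50882827e+01,  5.01213174e+00,  1.00342013e+01,  9.51006951e+01,
       -1.70307840e-03,  9.00006394e+01]), 'qd': array([ 0.04542421, -0.00451804,  0.00751277,  0.00314202, -0.01590332,
       -0.03766718]), 'joint_efforts': array([-4.07109719e-04, -5.20382488e+01,  4.64813697e+01,  1.59503182e-02,
       -3.69319177e-04, -7.44090016e-06]), 'ee_pos': array([ 0.23155311, -0.49859281,  0.21307094]), 'tcp_rot': array([-1.79921374e+02,  1.70395424e-03,  2.49110802e+01]), 'wrist_force': array([-0.18639817,  0.21884155,  0.32956912]), 'torque': array([ 0.01940808,  0.02923558, -0.0242637 ]), 'grasp_force': 0.0, 'opening': 0.08540261031483103} 0.017 ['PlanningError', 'job_done', 'tcp_to_tips']
scene {'mtx': array([[460.20765693,   0.        , 255.85808765],
       [  0.        , 460.20765693, 179.96157013],
       [  0.        ,   0.        ,   1.        ]]), 'rvec': array([ 2.03365509,  1.04258999, -0.49746165]), 'tvec': array([-0.34209342, -0.17146796,  1.61377995])}
top {'mtx': array([[465.92234116,   0.        , 246.24415013],
       [  0.        , 465.92234116, 192.20973013],
       [  0.        ,   0.        ,   1.        ]]), 'rvec': array([ 2.20861993, -2.14853048,  0.03571225]), 'tvec': array([0.06032086, 0.50998658, 1.46969793])}
```

View pics/scene0.png

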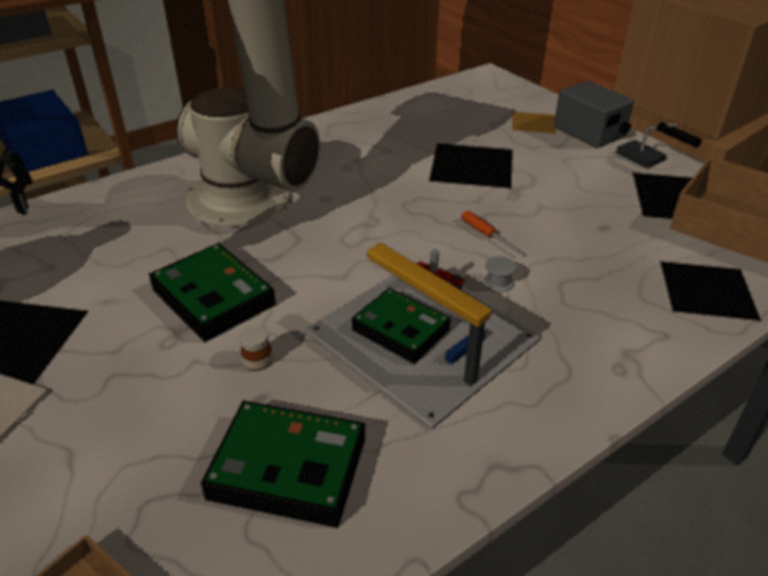

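View pics/top0.png

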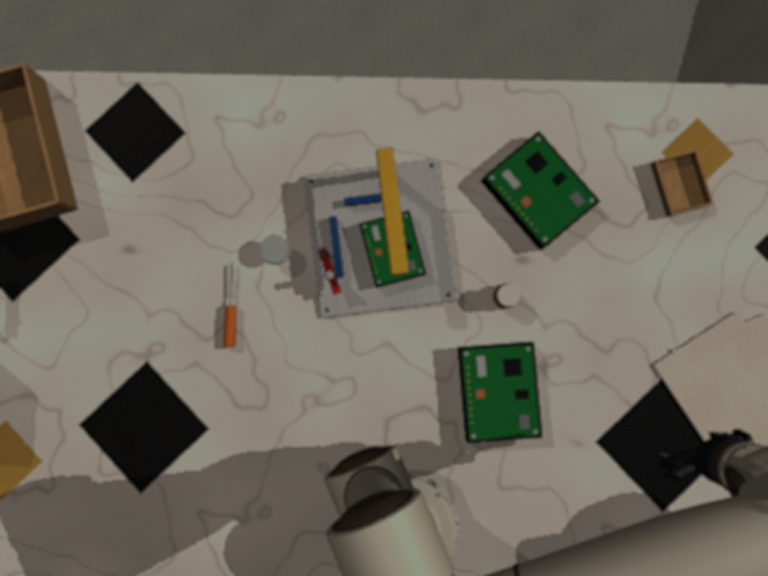

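The smallest unit, on the jig, is at about (393,250) in the top picture and (400,322) in the scene picture. The larger look-alikes at top (500,390) and (540,190) are off the jig. The spool is at (273,249), left of the jig, and the jar is at (507,295), to its right. The latch at (330,270) is open and the light bar is at (393,210).

```bash
cat > h.py <<'E'
import numpy as np,cv2
from scipy.spatial.transform import Rotation as Ro
def load(n):
    f=np.load(n); return f
def toworld(f,u,v,z):  # pixel (orig) -> world point at height z
    R=cv2.Rodrigues(f['rvec'])[0]; c=-R.T@f['tvec']
    r=R.T@np.linalg.inv(f['mtx'])@np.array([u,v,1.]); s=(z-c[2])/r[2]; return c+s*r
def proj(f,P):
    return cv2.projectPoints(np.atleast_2d(np.array(P,float)),f['rvec'],f['tvec'],f['mtx'],None)[0][:,0]
def tri(fs,px):
    A=[];b=[]
    for f,(u,v) in zip(fs,px):
        R=cv2.Rodrigues(f['rvec'])[0]; c=-R.T@f['tvec']
        r=R.T@np.linalg.inv(f['mtx'])@np.array([u,v,1.]); r/=np.linalg.norm(r)
        M=np.eye(3)-np.outer(r,r); A.append(M); b.append(M@c)
    p=np.linalg.solve(sum(A),sum(b)); return p
def cloud(f):
    d=f['d']; v,u=np.mgrid[:d.shape[0],:d.shape[1]]
    R=cv2.Rodrigues(f['rvec'])[0]; K=f['mtx']
    P=np.stack([(u-K[0,2])/K[0,0]*d,(v-K[1,2])/K[1,1]*d,d],-1)
    return (P-f['tvec'])@R
def crop(im,x0,y0,x1,y1,s,name):
    c=cv2.resize(np.ascontiguousarray(im[y0:y1,x0:x1,::-1]),None,fx=s,fy=s,interpolation=cv2.INTER_CUBIC)
    c=cv2.convertScaleAbs(c,alpha=1.6)
    cv2.imwrite(name,c)
E
python3 - <<'E'
from h import *
t=load('top0.npz'); s=load('scene0.npz')
a=t['im'][98:218,192:317,::-1]; b=s['im'][155:290,195:370,::-1]
cv2.imwrite('pics/topc.png',cv2.convertScaleAbs(cv2.resize(a,None,fx=4.8,fy=4.8,interpolation=3),alpha=1.8))
cv2.imwrite('pics/scenec.png',cv2.convertScaleAbs(cv2.resize(b,None,fx=4.4,fy=4.4,interpolation=3),alpha=1.8))
for (u,v) in [(307,180),(440,160),(322,317),(455,300)]:
    print(toworld(t,u/1.5,v/1.5,.012).round(4))
C=cloud(t)
for (u,v) in [(420,200),(400,285),(393,200)]: print(C[int(v/1.5),int(u/1.5)].round(4))
E
```

```text
[0.7386 0.2155 0.012 ]
[ 0.7886 -0.0695  0.012 ]
[0.4445 0.1736 0.012 ]
[ 0.4884 -0.108   0.012 ]
[ 0.7019 -0.0287  0.0118]
[0.5171 0.0116 0.0121]
[0.6706 0.0297 0.1714]
```

View pics/topc.png

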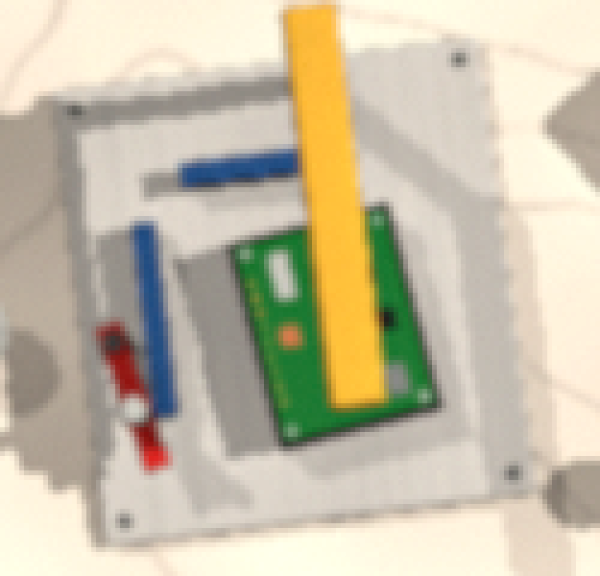

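View pics/scenec.png

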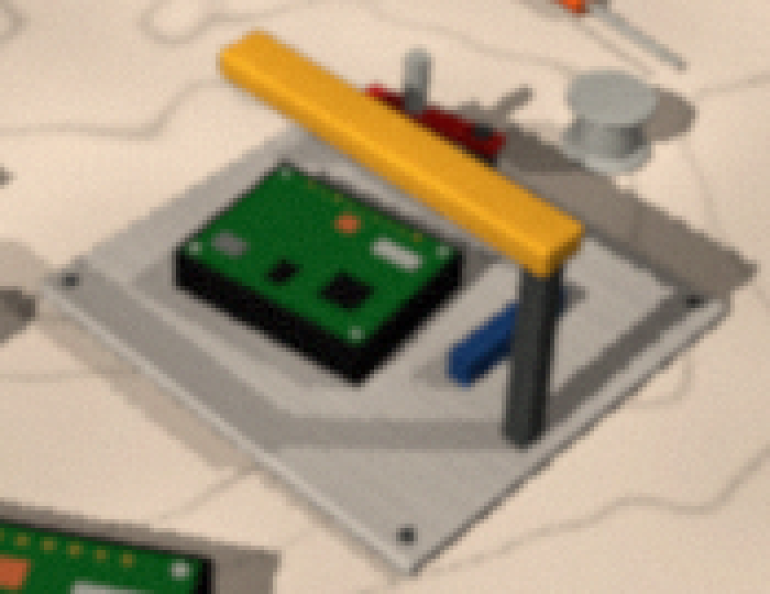

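The top crop shows:
- **Jig plate:** corners at (52,97), (485,42), (100,545) and (535,492).
- **Rail:** register edge from (156,222) to (178,413).
- **Stop:** near edge from (183,187) to (300,172).
- **Unit:** top corners at (232,245), (388,205), (440,405) and (283,445).
- **Latch:** hinge at (113,342), pin at (135,408).

The scene crop shows the unit's corners at (285,165), (178,250), (357,348) and (462,245), and the pin top at (417,55).

```bash
cat > fit.py <<'E'
from h import *
from scipy.optimize import least_squares
t=load('top0.npz'); s=load('scene0.npz')
T=lambda x,y:np.array([192-.5+(x+.5)/4.8,98-.5+(y+.5)/4.8])
S=lambda x,y:np.array([195-.5+(x+.5)/4.4,155-.5+(y+.5)/4.4])
def wpt(p,l):
    c,q=np.cos(p[2]),np.sin(p[2]); return np.array([p[0]+c*l[0]-q*l[1],p[1]+q*l[0]+c*l[1],l[2]])
def fit(obs,p0):
    def r(p): return np.concatenate([proj(f,wpt(p,np.array(l)/1e3))[0]-px for f,px,l in obs])
    R=least_squares(r,p0,loss='soft_l1'); return R.x,r(R.x).reshape(-1,2)
if __name__=='__main__':
    oj=[(t,T(52,97),(170,150,12)),(t,T(485,42),(170,-140,12)),(t,T(100,545),(-140,150,12)),(t,T(535,492),(-140,-140,12)),
    (t,T(156,222),(70,90,34)),(t,T(178,413),(-60,90,34)),(t,T(183,187),(90,70,34)),(s,S(727,302),(170,150,12)),(s,S(43,280),(-140,-140,12)),(s,S(412,563),(170,-140,12))]
    p,r=fit(oj,[.6,.05,.15]); print('jig',p,np.degrees(p[2])); print(r.round(2).tolist())
    C=[(70,55,42),(70,-55,42),(-70,-55,42),(-70,55,42)]
    ou=[(t,T(*a),c) for a,c in zip([(232,245),(388,205),(440,405),(283,445)],C)]+[(s,S(*a),c) for a,c in zip([(462,245),(357,348),(178,250),(285,165)],C)]
    u,r=fit(ou,[.6,.05,.2]); print('unit',u,np.degrees(u[2])); print(r.round(2).tolist())
    c,q=np.cos(p[2]),np.sin(p[2]); M=np.array([[c,q],[-q,c]])
    print('unit in jig',M@(u[:2]-p[:2])*1e3,np.degrees(u[2]-p[2]))
    P=tri([t,s],[T(135,408),S(417,55)]); print('pin',P,'jig',M@(P[:2]-p[:2])*1e3)
    for n,a in (('tri unit FL',[T(232,245),S(462,245)]),('tri unit NR',[T(440,405),S(178,250)])): print(n,tri([t,s],a))
    hj=wpt(p,(-.01,.125,.045));print('hinge',hj, toworld(t,*T(113,342),.055))
    print('bar', [wpt(p,np.array(l)/1e3).round(4) for l in ((-80,-42,149),(-80,-8,149),(165,-42,149))], 'barpix depth', cloud(t)[140:180:6,260:275:4,2].round(3).max(1))
    np.savez('fit.npz',jig=p,unit=u,pin=P)
    for n,k in (('spool',(273,249,.045)),('jar',(507,295,.062))): print(n,toworld(t,k[0]/1.5,k[1]/1.5,k[2]))
E
python3 fit.py
```

```text
jig [0.60410162 0.0509912  0.14869857] 8.519800755549612
[[-0.42, -1.37], [-1.53, -1.08], [0.66, 0.47], [0.33, 0.53], [-0.59, -0.38], [-0.35, 0.37], [-0.7, -0.07], [0.25, 0.17], [-1.77, -0.32], [-1.26, 0.59]]
unit [0.5925794  0.02914414 0.28093379] 16.096320359679495
[[-1.25, -0.37], [0.06, -0.83], [0.56, 0.4], [-0.75, 0.88], [0.69, 1.2], [0.27, 0.8], [-1.61, -0.16], [-0.65, -1.43]]
unit in jig [-14.63174327 -19.89893417] 7.576519604129884
pin [0.53031176 0.15316621 0.09780182] jig [-57.83822311 111.97954401]
tri unit FL [0.64342904 0.0980903  0.04705821]
tri unit NR [ 0.5423995  -0.04047217  0.04133976]
hinge [0.57569308 0.17313028 0.045     ] [0.57617529 0.1723614  0.055     ]
bar [array([ 0.5312, -0.0024,  0.149 ]), array([0.5262, 0.0312, 0.149 ]), array([0.7735, 0.0339, 0.149 ])] barpix depth [0.173 0.173 0.173 0.173 0.173 0.175 0.174]
spool [0.58359907 0.27810697 0.045     ]
jar [ 0.49927911 -0.20915119  0.062     ]
```

```bash
cat > go.py <<'E'
# usage: go.py w|j x y z yaw   (m for w; mm for j=jig frame tip position: z = fingertip height, yaw rel. jig)
import sys; from h import *
from workcell import sensors
p=np.load('fit.npz')['jig']
def show():
    o=sensors.get_obs(); R=Ro.from_euler('xyz',o['tcp_rot'],degrees=True).as_matrix()
    c,s=np.cos(p[2]),np.sin(p[2]); d=o['ee_pos'][:2]-p[:2]
    print('t %.2f'%o['time'],'jig tcp',(np.array([c*d[0]+s*d[1],-s*d[0]+c*d[1]])*1e3).round(1),'tipz %.1f'%((o['ee_pos'][2]-.017)*1e3),'yaw-jig %.2f'%(o['tcp_rot'][2]-np.degrees(p[2])),'rp',o['tcp_rot'][:2].round(2),'F',o['wrist_force'].round(1),'op %.4f'%o['opening'])
    return o,R
def target(m,x,y,z,yaw):
    o,R=show()
    if m=='j':
        c,s=np.cos(p[2]),np.sin(p[2]); P=np.array([p[0]+(c*x-s*y)/1e3,p[1]+(s*x+c*y)/1e3,z/1e3+.017]); yaw+=np.degrees(p[2])
    else: P=np.array([x,y,z])
    dy=(yaw-o['tcp_rot'][2]+180)%360-180
    print('target',P.round(4),'shift mm',(R.T@(P-o['ee_pos'])*1e3).round(1),'twist %.4f'%np.radians(-dy))
if __name__=='__main__':
    if len(sys.argv)>1: target(sys.argv[1],*map(float,sys.argv[2:6]))
    else: show()
E
python3 go.py w 0.47 -0.10 0.34 8.5; python3 -c "
from workcell import camera_params; import cv2,numpy as np
c=camera_params('wrist');R=cv2.Rodrigues(c['rvec'])[0];print(c['mtx'],-R.T@c['tvec'],R.round(3))"
```

```text
t 0.10 jig tcp [-449.8 -488.4] tipz 196.2 yaw-jig 16.39 rp [-179.93   -0.  ] F [ 0.5  0.3 -0.2] op 0.0851
target [ 0.47 -0.1   0.34] shift mm [ 384.1 -261.3 -126.5] twist 0.2864
[[332.16894165   0.         254.95646954]
 [  0.         332.16894165 195.10994364]
 [  0.           0.           1.        ]] [ 0.29332937 -0.4700129   0.37351188] [[ 0.421 -0.907 -0.001]
 [-0.874 -0.406  0.265]
 [-0.241 -0.111 -0.964]]
```

Request:
{"method": "apply_moves", "body": {
  "motion": [
    {"jaw": 1, "xyz": [60, -30, -20], "twist": 0.06},
    {"jaw": 1, "xyz": [110, -58, -45], "twist": 0.12},
    {"jaw": 1, "xyz": [160, -85, -70], "twist": 0.18},
    {"jaw": 1, "xyz": [215, -110, -90], "twist": 0.24},
    {"jaw": 1, "xyz": [265, -135, -117], "twist": 0.286}
  ]
}}

```text
time: 0.72
ee_pos: [0.4116, -0.2684, 0.3278]
tcp_rot: [-180.0, 0.0, 8.4]
wrist_force: [0.8, -0.1, -0.6]
opening: 0.085
grasp_force: 0.0
```

```bash
python3 go.py w 0.58 -0.06 0.33 8.5
```

```text
t 0.72 jig tcp [-237.7 -287.4] tipz 310.8 yaw-jig -0.09 rp [-1.7997e+02  3.0000e-02] F [ 0.8 -0.1 -0.6] op 0.0850
target [ 0.58 -0.06  0.33] shift mm [ 197.1 -181.5   -2.2] twist -0.0013
```

Request:
{"method": "apply_moves", "body": {
  "motion": [
    {"jaw": 1, "xyz": [197, -181, -2], "twist": 0},
    {"jaw": 1, "xyz": [197, -181, -2], "twist": 0},
    {"jaw": 1, "xyz": [197, -181, -2], "twist": 0},
    {"jaw": 1, "xyz": [197, -181, -2], "twist": 0},
    {"jaw": 1, "xyz": [197, -181, -2], "twist": 0}
  ]
}}

```text
time: 1.35
ee_pos: [0.5803, -0.0591, 0.328]
tcp_rot: [-180.0, 0.1, 8.7]
wrist_force: [-0.5, -0.2, -0.7]
opening: 0.0856
grasp_force: 0.0
```

```bash
cat > snap.py <<'E'
import sys; from h import *; from workcell import camera,camera_params
cp=camera_params('wrist'); im,d=camera('wrist'); n=sys.argv[1]
np.savez(n+'.npz',im=im,d=d,**cp)
cv2.imwrite(f'pics/{n}.png',cv2.convertScaleAbs(cv2.resize(im[:,:,::-1],None,fx=1.5625,fy=1.5625,interpolation=3),alpha=1.6))
E
python3 snap.py w1; python3 go.py
```

```text
t 1.40 jig tcp [ -39.6 -105.3] tipz 311.0 yaw-jig 0.19 rp [-1.7994e+02  1.1000e-01] F [-0.2  0.7 -0.3] op 0.0856
```

View pics/w1.png

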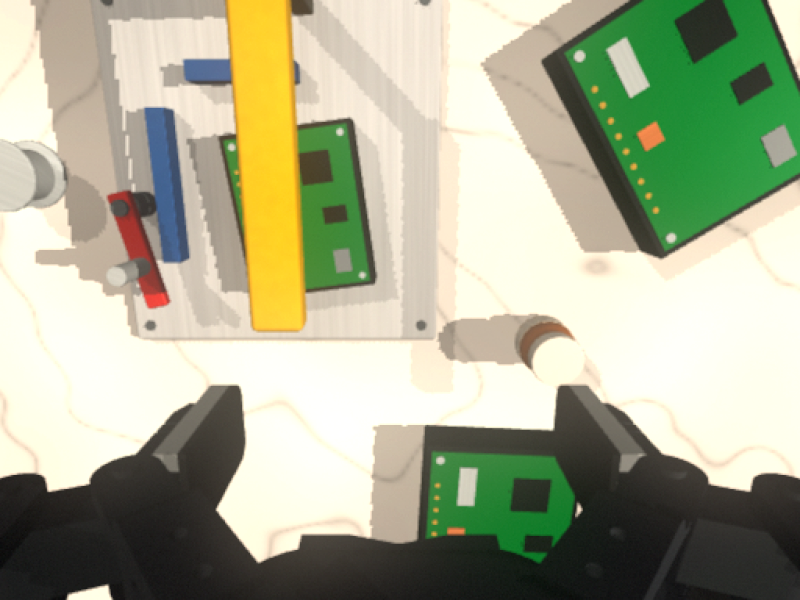

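The wrist view shows the unit at (300,205) under the bar, the rail at (167,185), the stop at (240,70), the pin top at (120,273), the spool at (20,175) and the jar at (555,355). The gripper's knuckles stand wider than its fingers. Next I measure all of this from depth.

```bash
cat > meas.py <<'E'
import sys; from h import *
def rect(C,m,lo,hi,roi=None):
    k=m&(C[...,2]>lo)&(C[...,2]<hi); k=cv2.morphologyEx(k.astype('u1'),cv2.MORPH_OPEN,np.ones((2,2)))
    n,l,st,_=cv2.connectedComponentsWithStats(k)
    return k,n,l,st
def jf(p,P):
    c,s=np.cos(p[2]),np.sin(p[2]); d=P[...,:2]-p[:2]; return np.stack([c*d[...,0]+s*d[...,1],-s*d[...,0]+c*d[...,1]],-1)*1e3
if __name__=='__main__':
    f=load(sys.argv[1]+'.npz'); C=cloud(f); im=f['im'].astype(int); p=np.load('fit.npz')['jig']
    J=jf(p,C); Z=C[...,2]*1e3
    def box(name,m):
        q=J[m]; (c,(w,h),a)=cv2.minAreaRect(q.astype('f4')); print(name,m.sum(),'c',np.round(c,1),'wh',round(w,1),round(h,1),'a',round(a,2),'min',np.percentile(q,1,0).round(1),'max',np.percentile(q,99,0).round(1),'z',np.median(Z[m]).round(1))
    inj=(abs(J[...,0])<200)&(abs(J[...,1])<200)
    r,g,b=im[...,0],im[...,1],im[...,2]
    m=inj&(Z>37)&(Z<48)&(J[...,1]<80)&(J[...,0]<85); 
    mm=cv2.morphologyEx(m.astype('u1'),cv2.MORPH_OPEN,np.ones((3,3)))>0; box('unit',mm)
    bl=inj&(b>r*1.4)&(b>g*1.1)
    for n,k in (('rail',(J[...,0]<78)&(J[...,1]>80)),('stop',(J[...,0]>80)&(J[...,1]<85))):
        box(n,bl&k&(Z>31)&(Z<38))
    box('plate',inj&(Z>9)&(Z<15)&(J[...,0]<-90))
    rd=inj&(r>2*g)&(r>2*b)&(Z>48)&(Z<60); box('latch',rd)
    pn=inj&(Z>90)&(Z<104)&(J[...,1]>70); box('pin',pn)
    pn=inj&(Z>145)&(Z<180)&(r>2*b); box('bar',pn)
E
python3 meas.py w1
python3 - <<'E'
from h import *
f=load('w1.npz'); d=f['d']; v,u=np.mgrid[:384,:512]; K=f['mtx']
P=np.stack([(u-K[0,2])/K[0,0]*d,(v-K[1,2])/K[1,1]*d,d],-1)
R=cv2.Rodrigues(f['rvec'])[0]; W=(P-f['tvec'])@R
Rt=Ro.from_euler('xyz',[-179.94,.11,8.71],degrees=True).as_matrix(); t=(W-np.array([.5803,-.0591,.328]))@Rt*1e3
m=(d>0)&(d<.28)&(W[...,2]>.2)
for z0 in range(-120,25,10):
    k=m&(t[...,2]>=z0)&(t[...,2]<z0+10)
    if k.sum()>5:
        y=t[k][:,1]; print(z0,k.sum(),'y',y.min().round(0),y.max().round(0),'xmax',t[k][:,0].max().round(0))
E
```

```text
unit 4775 c [-14.3 -19.5] wh 139.9 110.3 a 7.85 min [-79.5 -78.9] max [57.6 39.4] z 43.2
rail 1163 c [ 6.1 97.4] wh 16.5 128.0 a 89.97 min [-55.7  89.4] max [ 69.1 104.5] z 34.3
stop 379 c [98.9 50.7] wh 15.5 36.5 a 0.05 min [91.3 32.9] max [106.6  68. ] z 34.2
plate 4732 c [-113.6    4.5] wh 47.8 288.8 a 0.21 min [-137.1 -137.8] max [-90.5 146.1] z 12.4
latch 746 c [-45.3 115.3] wh 98.2 17.3 a 12.69 min [-92.2  97.7] max [  1.9 131.1] z 55.2
pin 169 c [-58.1 113.1] wh 15.5 15.3 a 89.83 min [-65.7 105.5] max [-50.5 120.1] z 97.0
bar 8071 c [ 20.  -25.4] wh 193.9 34.4 a 0.16 min [-74.1 -42.4] max [111.9  -9.9] z 171.1
-120 827 y -30.0 29.0 xmax 22.0
-110 7961 y -38.0 37.0 xmax 21.0
-100 8312 y -63.0 63.0 xmax 19.0
-90 10649 y -70.0 70.0 xmax 18.0
-80 2625 y -73.0 72.0 xmax 15.0
-70 1848 y -57.0 56.0 xmax 13.0
-60 1951 y -57.0 56.0 xmax 13.0
-50 1569 y -57.0 56.0 xmax 13.0
-40 868 y -56.0 56.0 xmax 13.0
```

```bash
python3 - <<'E'
from h import *; from meas import jf
from workcell import camera,camera_params
f=load('w1.npz'); W=cloud(f); p=np.load('fit.npz')['jig']
Rt=Ro.from_euler('xyz',[-179.94,.11,8.71],degrees=True).as_matrix(); O=np.array([.5803,-.0591,.328])
t=(W-O)@Rt*1e3
for v in (244,248,250,253,258,265,275): print(v,[t[v,u].round(0).tolist() for u in (137,145,153)],f['d'][v,145].round(3))
J=jf(p,W); k=(J[...,0]>-60)&(J[...,0]<35)&(J[...,1]<-150)&(W[...,2]>.02)&(W[...,2]<.2); print('right obst',J[k].max(0) if k.any() else None, k.sum())
im,d=camera('scene'); cp=camera_params('scene'); W=cloud(dict(d=d,**cp)); t=(W-O)@Rt*1e3
m=(d>0)&(abs(t[...,0])<130)&(abs(t[...,1])<130)&(t[...,2]<30)
for z0 in range(-300,25,15):
    k=m&(t[...,2]>=z0)&(t[...,2]<z0+15)
    if k.sum()>3: q=t[k]; print(z0,k.sum(),'x',q[:,0].min().round(),q[:,0].max().round(),'y',q[:,1].min().round(),q[:,1].max().round())
E
```

```text
244 [[-147.0, -188.0, 327.0], [-147.0, -175.0, 327.0], [-147.0, -162.0, 328.0]] 0.527
248 [[12.0, -48.0, -37.0], [12.0, -45.0, -37.0], [-154.0, -163.0, 329.0]] 0.134
250 [[12.0, -48.0, -38.0], [12.0, -44.0, -39.0], [9.0, -43.0, -32.0]] 0.132
253 [[12.0, -46.0, -42.0], [12.0, -43.0, -41.0], [7.0, -43.0, -32.0]] 0.13
258 [[12.0, -45.0, -45.0], [10.0, -43.0, -42.0], [6.0, -43.0, -34.0]] 0.13
265 [[11.0, -43.0, -51.0], [8.0, -43.0, -43.0], [3.0, -43.0, -34.0]] 0.129
275 [[8.0, -43.0, -52.0], [4.0, -43.0, -44.0], [-2.0, -44.0, -34.0]] 0.129
right obst [  34.47481695 -274.93298362] 5272
-300 130 x 16.0 58.0 y -5.0 56.0
-285 329 x -39.0 57.0 y -29.0 53.0
-270 368 x -43.0 52.0 y -20.0 43.0
-255 307 x -19.0 43.0 y -23.0 43.0
-240 365 x -28.0 43.0 y -34.0 43.0
-225 302 x -22.0 43.0 y -25.0 41.0
-210 204 x -18.0 40.0 y -24.0 39.0
-195 357 x -34.0 40.0 y -35.0 39.0
-180 276 x -21.0 39.0 y -20.0 39.0
-165 269 x -22.0 39.0 y -21.0 39.0
-150 153 x -12.0 37.0 y -64.0 67.0
-135 442 x -12.0 22.0 y -70.0 70.0
-120 334 x -14.0 21.0 y -70.0 73.0
-105 355 x -14.0 19.0 y -73.0 73.0
-90 262 x -13.0 17.0 y -74.0 75.0
-75 120 x -13.0 14.0 y -65.0 58.0
-60 134 x -12.0 13.0 y -57.0 58.0
-45 92 x -13.0 14.0 y -59.0 57.0
```

```bash
python3 go.py j -14 -145 60 0
```

```text
t 1.45 jig tcp [ -40.8 -106.8] tipz 311.4 yaw-jig 0.14 rp [-1.7997e+02  1.0000e-01] F [ 0.5  0.3 -0. ] op 0.0857
target [ 0.6117 -0.0945  0.077 ] shift mm [ 27.2  38.4 251.3] twist 0.0025
```

Request:
{"method": "apply_moves", "body": {
  "motion": [
    {"jaw": 1, "xyz": [27, 38, 10], "twist": 0},
    {"jaw": 1, "xyz": [27, 38, 70], "twist": 0},
    {"jaw": 1, "xyz": [27, 38, 130], "twist": 0},
    {"jaw": 1, "xyz": [27, 38, 190], "twist": 0},
    {"jaw": 1, "xyz": [27, 38, 250], "twist": 0}
  ]
}}

```text
time: 2.08
ee_pos: [0.61, -0.0974, 0.0782]
tcp_rot: [180.0, -0.0, 8.4]
wrist_force: [0.4, -0.3, -0.5]
opening: 0.0853
grasp_force: 0.0
```

```bash
cat > grip.py <<'E'
from h import *; from workcell import camera,sensors,camera_params; from go import show
o,Rt=show()
for n in ('wrist','scene','top'):
    cp=camera_params(n); im,d=camera(n); W=cloud(dict(d=d,**cp)); t=(W-o['ee_pos'])@Rt*1e3
    for nm,sg in (('-y',-1),('+y',1)):
        k=(d>0)&(abs(t[...,0])<20)&(t[...,1]*sg>38)&(t[...,1]*sg<62)&(t[...,2]>-80)&(t[...,2]<40)&(W[...,2]>.025)
        if k.sum()>5: q=t[k]; print(n,nm,k.sum(),'tip toolz',np.percentile(q[:,2],[90,97,100]).round(1),'world z',W[k][:,2].min().round(4),'y',q[:,1].min().round(1),q[:,1].max().round(1))
E
python3 grip.py
```

```text
t 2.08 jig tcp [ -16.2 -147.6] tipz 61.2 yaw-jig -0.11 rp [ 1.7997e+02 -4.0000e-02] F [ 0.4 -0.3 -0.5] op 0.0853
wrist -y 4160 tip toolz [-39.8 -34.8 -30.1] world z 0.1083 y -62.0 -39.9
wrist +y 4188 tip toolz [-39.8 -34.8 -30.3] world z 0.1086 y 39.0 62.0
scene -y 148 tip toolz [-29.1 -24.3 -21.5] world z 0.0997 y -61.9 -41.8
scene +y 140 tip toolz [-32.1 -26.7 -22.7] world z 0.101 y 38.6 61.0
top -y 15 tip toolz [-53.3 -48.9 -48.8] world z 0.127 y -55.9 -43.4
```

```bash
python3 - <<'E'
from h import *; from workcell import camera,sensors,camera_params
o=sensors.get_obs(); Rt=Ro.from_euler('xyz',o['tcp_rot'],degrees=True).as_matrix()
im,d=camera('scene'); cp=camera_params('scene'); 
pts=[o['ee_pos']+Rt@np.array([0,y,z])/1e3 for y,z in ((57,-30),(57,4),(-57,-30),(-57,4),(0,0),(0,17))]
px=proj(cp,pts); print(px.round(0).tolist())
c=px.mean(0).astype(int); x0,y0=c[0]-70,c[1]-70
a=np.ascontiguousarray(im[y0:y0+120,x0:x0+140,::-1]); a=cv2.convertScaleAbs(cv2.resize(a,None,fx=5,fy=5,interpolation=3),alpha=1.8)
for i,q in enumerate(px): cv2.circle(a,tuple(int(v) for v in (q-[x0,y0])*5),4,[(0,0,255),(255,0,255)][i%2],-1)
cv2.imwrite('pics/g.png',a)
E
```

```text
[[212.0, 226.0], [213.0, 237.0], [247.0, 204.0], [247.0, 214.0], [230.0, 224.0], [230.0, 229.0]]
```

View pics/g.png

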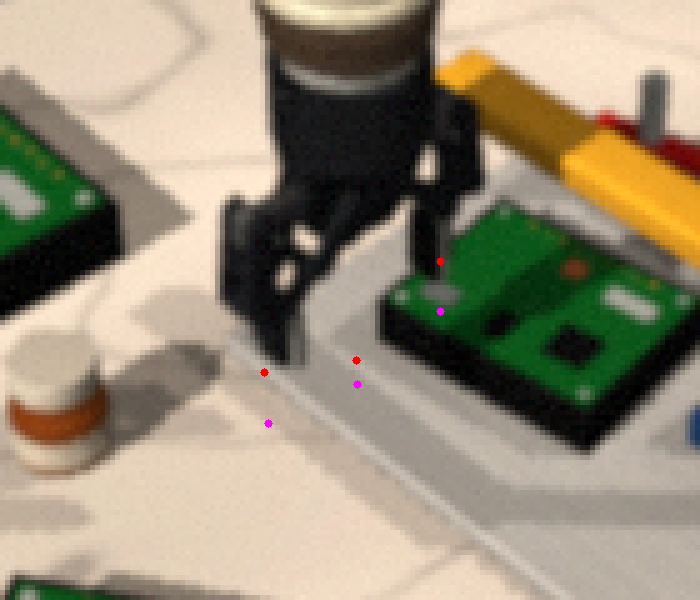

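The crop shows the fingertips at pixels (275,365) and (430,275), about 29 mm behind the reported TCP. That is not the +4 mm the text implies when open. I'll descend in steps and watch force and depth.

Request:
{"method": "apply_moves", "body": {
  "motion": [
    {"jaw": 1, "xyz": [2, -2, 30], "twist": 0},
    {"jaw": 1, "xyz": [2, -2, 45], "twist": 0},
    {"jaw": 1, "xyz": [2, -2, 58], "twist": 0},
    {"jaw": 1, "xyz": [2, -2, 58], "twist": 0}
  ]
}}

```text
time: 2.78
ee_pos: [0.6127, -0.0934, 0.0216]
tcp_rot: [-180.0, 0.0, 8.5]
wrist_force: [-0.1, 0.3, 0.6]
opening: 0.0851
grasp_force: 0.0
```

```bash
cat >> grip.py <<'E'
    k=(d>0)&(abs(t[...,0])<30)&(abs(t[...,1])>46)&(abs(t[...,1])<80)&(t[...,2]<-40)
    if k.sum()>5: print('   knuckle top toolz',np.percentile(t[k][:,2],[0,1,5]).round(1),'ymax',abs(t[k][:,1]).max())
E
python3 grip.py
```

```text
t 2.77 jig tcp [ -12.9 -144.1] tipz 4.6 yaw-jig -0.00 rp [-1.8e+02  2.0e-02] F [-0.1  0.3  0.6] op 0.0851
wrist -y 4148 tip toolz [-39.6 -34.8 -30.6] world z 0.0523 y -62.0 -39.6
wrist +y 4209 tip toolz [-40.  -34.9 -30.7] world z 0.0523 y 39.1 62.0
   knuckle top toolz [-96.2 -93.4 -89.4] ymax 72.3385646527957
scene -y 107 tip toolz [-38.  -32.1 -28.7] world z 0.0504 y -59.4 -40.4
scene +y 91 tip toolz [-42.3 -38.  -31.4] world z 0.053 y 41.8 58.7
   knuckle top toolz [-505.7 -504.4 -495.9] ymax 74.77169547668345
top -y 6 tip toolz [-47.4 -43.2 -41.4] world z 0.063 y -54.6 -41.9
   knuckle top toolz [-508.2 -507.  -505.6] ymax 73.6961872914666
```

Request:
{"method": "apply_moves", "body": {
  "motion": [
    {"jaw": 1, "xyz": [0, 0, 5], "twist": 0},
    {"jaw": 1, "xyz": [0, 0, 9], "twist": 0},
    {"jaw": 1, "xyz": [0, 0, 9], "twist": 0}
  ]
}}

```text
time: 3.3
ee_pos: [0.6125, -0.0932, 0.012]
tcp_rot: [-180.0, 0.0, 8.5]
wrist_force: [-0.2, -0.1, 0.5]
opening: 0.0854
grasp_force: 0.0
```

```bash
python3 grip.py | grep -v top; python3 go.py j -14 -145 -25 0
```

```text
t 3.30 jig tcp [ -13.1 -143.9] tipz -5.0 yaw-jig 0.01 rp [-1.7999e+02  4.0000e-02] F [-0.2 -0.1  0.5] op 0.0854
wrist -y 4159 tip toolz [-39.8 -34.7 -30.3] world z 0.0424 y -62.0 -40.3
wrist +y 4196 tip toolz [-39.8 -34.8 -30.2] world z 0.0423 y 38.7 62.0
scene -y 107 tip toolz [-37.  -34.2 -31.5] world z 0.0435 y -61.2 -40.1
scene +y 94 tip toolz [-40.9 -38.3 -31.6] world z 0.0436 y 38.1 58.2
t 3.45 jig tcp [ -12.7 -144. ] tipz -4.4 yaw-jig 0.00 rp [-180.   -0.] F [-0. -0. -1.] op 0.0855
target [ 0.6117 -0.0945 -0.008 ] shift mm [-1.3  1.  20.6] twist 0.0001
```

Request:
{"method": "apply_moves", "body": {
  "motion": [
    {"jaw": 1, "xyz": [-1, 0, 8], "twist": 0},
    {"jaw": 1, "xyz": [-1, 0, 15], "twist": 0},
    {"jaw": 1, "xyz": [-1, 0, 20], "twist": 0},
    {"jaw": 1, "xyz": [-1, 0, 20], "twist": 0}
  ]
}}

```text
time: 3.95
ee_pos: [0.6114, -0.0934, -0.0082]
tcp_rot: [-180.0, 0.1, 8.5]
wrist_force: [-0.6, -1.0, -0.7]
opening: 0.0853
grasp_force: 0.0
```

```bash
sed -i 's/>.025)/>.016)/' grip.py; python3 grip.py | grep -v top; python3 - <<'E'
from h import *; from workcell import camera,sensors,camera_params
o=sensors.get_obs(); Rt=Ro.from_euler('xyz',o['tcp_rot'],degrees=True).as_matrix()
for n in ('scene','top'):
    im,d=camera(n); W=cloud(dict(d=d,**camera_params(n))); t=(W-o['ee_pos'])@Rt*1e3
    m=(d>0)&(abs(t[...,0])<60)&(abs(t[...,1])<90)
    for z0 in range(-200,-60,10):
        k=m&(t[...,2]>=z0)&(t[...,2]<z0+10)
        if k.sum()>2: q=t[k]; print(n,z0,k.sum(),q[:,:2].min(0).round(),q[:,:2].max(0).round())
E
```

```text
t 3.95 jig tcp [ -14.1 -143.9] tipz -25.2 yaw-jig 0.00 rp [-1.7998e+02  6.0000e-02] F [-0.6 -1.  -0.7] op 0.0853
wrist -y 4144 tip toolz [-39.7 -34.8 -30.2] world z 0.022 y -62.0 -40.3
wrist +y 4206 tip toolz [-39.8 -34.9 -30.2] world z 0.022 y 38.5 62.0
scene -y 112 tip toolz [-37.3 -31.7 -24.4] world z 0.0163 y -61.9 -39.7
scene +y 87 tip toolz [-40.  -36.4 -28.5] world z 0.0204 y 39.2 58.1
scene -200 142 [-26. -27.] [38. 38.]
scene -190 121 [-24. -30.] [40. 38.]
scene -180 107 [-17. -24.] [39. 39.]
scene -170 94 [-17. -24.] [39. 39.]
scene -160 101 [-19. -23.] [38. 39.]
scene -150 41 [-13. -16.] [37. 38.]
scene -140 144 [-13. -66.] [14. 70.]
scene -130 135 [-11. -69.] [21. 70.]
scene -120 125 [ -9. -70.] [21. 71.]
scene -110 116 [-13. -72.] [19. 72.]
scene -100 132 [-13. -72.] [18. 74.]
scene -90 134 [-14. -70.] [15. 75.]
scene -80 42 [ -9. -72.] [13. 72.]
scene -70 42 [-11. -55.] [12. 58.]
top -140 42 [-14. -68.] [ 13. -41.]
top -130 17 [-14. -70.] [ 10. -41.]
top -120 7 [-13. -71.] [  9. -50.]
top -110 5 [-10. -71.] [ 16. -35.]
top -100 14 [-13. -72.] [ 15. -37.]
top -90 17 [-14. -74.] [ 11. -43.]
top -80 6 [-13. -55.] [ -1. -44.]
```

The tips are at z≈21 mm, the knuckle tops at 132 mm (below the 149 mm bar) and the body radius is about 39 mm. I now push the right side with the leading finger, keeping the body to the right of the bar.

Request:
{"method": "apply_moves", "body": {
  "motion": [
    {"jaw": 1, "xyz": [0, -11, 0], "twist": 0},
    {"jaw": 1, "xyz": [0, -21, 0], "twist": 0},
    {"jaw": 1, "xyz": [0, -31, 0], "twist": 0},
    {"jaw": 1, "xyz": [0, -39, 0], "twist": 0},
    {"jaw": 1, "xyz": [0, -46, 0], "twist": 0}
  ]
}}

```text
time: 4.82
ee_pos: [0.605, -0.0474, -0.0073]
tcp_rot: [180.0, -0.0, 8.5]
wrist_force: [-0.8, -2.0, 1.1]
opening: 0.0852
grasp_force: 1.2
```

```bash
python3 go.py j -14 -84 -25 0; cat > ms.py <<'E'
# unit pose in jig frame from scene+top, fitted on the z~42 surface
from h import *; from meas import jf; from workcell import camera,camera_params
p=np.load('fit.npz')['jig']
def unit(n):
    im,d=camera(n); W=cloud(dict(d=d,**camera_params(n))); J=jf(p,W); Z=W[...,2]*1e3; I=im.astype(int)
    m=(Z>36)&(Z<48)&(J[...,0]>-110)&(J[...,0]<88)&(J[...,1]>-110)&(J[...,1]<88)&~((I[...,0]>2*I[...,1]))
    m=cv2.morphologyEx(m.astype('u1'),cv2.MORPH_OPEN,np.ones((3,3)))>0
    nn,l,st,_=cv2.connectedComponentsWithStats(m.astype('u1')); 
    q=J[m]
    if len(q)>20: print(n,len(q),[np.round(x,1) for x in cv2.minAreaRect(q.astype('f4'))],'min',np.percentile(q,1,0).round(1),'max',np.percentile(q,99,0).round(1))
if __name__=='__main__':
    for n in ('scene','top','wrist'): unit(n)
E
python3 ms.py
```

```text
t 4.83 jig tcp [-13.7 -97.4] tipz -24.3 yaw-jig 0.02 rp [ 1.7999e+02 -1.0000e-02] F [-0.8 -2.   1.1] op 0.0852
target [ 0.6027 -0.0342 -0.008 ] shift mm [ -0.3 -13.4   0.7] twist 0.0003
scene 938 [array([-11.5,   2.3]), array([143.2, 118.2]), np.float64(4.1)] min [-74.6 -42.3] max [60.1 56.5]
top 999 [array([-14.9,  26.9]), array([139.8,  86.7]), np.float64(5.8)] min [-83.4 -10. ] max [54.8 72.1]
wrist 20155 [array([  3.8, -27.5]), array([ 54.3, 118.4]), np.float64(89.9)] min [-22.8 -54.2] max [61.4 -4.6]
```

Request:
{"method": "apply_moves", "body": {
  "motion": [
    {"jaw": 1, "xyz": [0, -5, 0], "twist": 0},
    {"jaw": 1, "xyz": [0, -10, 0], "twist": 0},
    {"jaw": 1, "xyz": [0, -13, 0], "twist": 0},
    {"jaw": 1, "xyz": [0, -13, 0], "twist": 0}
  ]
}}

```text
time: 5.48
ee_pos: [0.603, -0.0347, -0.0076]
tcp_rot: [-180.0, 0.0, 8.5]
wrist_force: [-0.3, -0.4, -0.8]
opening: 0.0854
grasp_force: 0.0
```

```bash
python3 ms.py; python3 go.py
```

```text
scene 785 [array([ 9. , 19.8]), array([110. , 113.1]), np.float64(19.5)] min [-52. -40.] max [60.7 55.7]
top 1078 [array([-13.2,  34.1]), array([140.5,  96.8]), np.float64(4.4)] min [-83.1  -9.3] max [55.  82.4]
wrist 20644 [array([  4.9, -10.2]), array([112.4,  56.6]), np.float64(17.5)] min [-22.4 -41.6] max [61.7  7.9]
t 5.62 jig tcp [-13.8 -84.8] tipz -24.5 yaw-jig 0.01 rp [-179.98    0.  ] F [ 0.  -0.3  0.6] op 0.0850
```

Request:
{"method": "apply_moves", "body": {
  "motion": [
    {"jaw": 1, "xyz": [0, 45, 0], "twist": 0},
    {"jaw": 0, "xyz": [0, 50, -45], "twist": 0},
    {"jaw": -0.3, "xyz": [0, 50, -105], "twist": 0},
    {"jaw": -0.3, "xyz": [0, 50, -160], "twist": 0},
    {"jaw": -0.3, "xyz": [0, 50, -215], "twist": 0}
  ]
}}

```text
time: 6.25
ee_pos: [0.6103, -0.0845, 0.2095]
tcp_rot: [-180.0, -0.0, 8.5]
wrist_force: [0.7, -0.3, 0.3]
opening: 0.0296
grasp_force: 0.0
```

```bash
python3 go.py j -122 36 190 0; python3 meas.py w1 >/dev/null; python3 snap.py w2; python3 meas.py w2
```

```text
t 6.25 jig tcp [ -14.  -134.9] tipz 192.5 yaw-jig -0.00 rp [-1.7999e+02 -3.0000e-02] F [ 0.7 -0.3  0.3] op 0.0296
target [0.4781 0.0685 0.207 ] shift mm [-108.  -170.9    2.5] twist -0.0001
unit 5951 c [-11.2  28.2] wh 140.3 111.0 a 4.44 min [-77.5 -30. ] max [60.2 79.1] z 43.1
rail 1793 c [ 6.1 97.4] wh 129.0 16.7 a 0.49 min [-56.9  89.6] max [ 69.7 104.8] z 34.3
stop 563 c [99.5 -5.7] wh 29.4 15.3 a 89.85 min [ 92.  -20.1] max [107.    8.3] z 34.2
plate 5338 c [-114.7    4.2] wh 49.4 289.7 a 0.0 min [-137.5 -139.3] max [-90.6 144.2] z 12.4
latch 1092 c [-50.3 113.6] wh 87.8 17.9 a 12.5 min [-92.5  97.2] max [-12.2 118.2] z 54.7Traceback (most recent call last):
  File "meas.py", line 22, in <module>
    pn=inj&(Z>90)&(Z<104)&(J[...,1]>70); box('pin',pn)
                                         ~~~^^^^^^^^^^
  File "meas.py", line 12, in box
    q=J[m]; (c,(w,h),a)=cv2.minAreaRect(q.astype('f4')); print(name,m.sum(),'c',np.round(c,1),'wh',round(w,1),round(h,1),'a',round(a,2),'min',np.percentile(q,1,0).round(1),'max',np.percentile(q,99,0).round(1),'z',np.median(Z[m]).round(1))
                                                                                                                                              ~~~~~~~~~~~~~^^^^^^^
    return _quantile_unchecked(
        a, q, axis, out, overwrite_input, method, keepdims, weights)
    return _ureduce(a,
                    func=_quantile_ureduce_func,
    ...<5 lines>...
                    overwrite_input=overwrite_input,
                    method=method)
    r = func(a, **kwargs)
    result = _quantile(arr,
                       quantiles=q,
    ...<2 lines>...
                       out=out,
                       weights=wgt)
    slices_having_nans = np.isnan(arr[-1, ...])
                                  ~~~^^^^^^^^^
IndexError: index -1 is out of bounds for axis 0 with size 0
```

Request:
{"method": "apply_moves", "body": {
  "motion": [
    {"jaw": -0.3, "xyz": [-110, -171, 0], "twist": 0},
    {"jaw": -0.3, "xyz": [-110, -171, 0], "twist": 0},
    {"jaw": -0.3, "xyz": [-110, -171, 0], "twist": 0},
    {"jaw": -0.3, "xyz": [-110, -171, 0], "twist": 0},
    {"jaw": -0.3, "xyz": [-110, -171, 60], "twist": 0}
  ]
}}

```text
time: 6.92
ee_pos: [0.4786, 0.0695, 0.1511]
tcp_rot: [-180.0, -0.5, 8.6]
wrist_force: [0.7, -0.0, -0.4]
opening: 0.0296
grasp_force: 0.0
```

```bash
python3 go.py j -124 36 0 0; python3 - <<'E'
from h import *; from workcell import camera,sensors,camera_params
o=sensors.get_obs(); Rt=Ro.from_euler('xyz',o['tcp_rot'],degrees=True).as_matrix()
for n in ('scene','wrist'):
    im,d=camera(n); W=cloud(dict(d=d,**camera_params(n))); t=(W-o['ee_pos'])@Rt*1e3
    m=(d>0)&(abs(t[...,0])<60)&(abs(t[...,1])<90)&(W[...,2]>.1)
    for z0 in range(-170,20,10):
        k=m&(t[...,2]>=z0)&(t[...,2]<z0+10)
        if k.sum()>2: q=t[k]; print(n,z0,k.sum(),q[:,:2].min(0).round(),q[:,:2].max(0).round())
E
```

```text
t 6.92 jig tcp [-121.4   36.9] tipz 134.1 yaw-jig 0.11 rp [-180.     -0.52] F [ 0.7 -0.  -0.4] op 0.0296
target [0.4761 0.0682 0.017 ] shift mm [ -3.8   0.9 134. ] twist 0.0019
scene -170 114 [-18. -21.] [39. 38.]
scene -160 104 [-17. -24.] [41. 39.]
scene -150 46 [-12.  -2.] [36. 39.]
scene -140 51 [-12.   3.] [14. 44.]
scene -130 126 [ -9. -53.] [23. 62.]
scene -120 157 [-13. -65.] [20. 67.]
scene -110 122 [-12. -67.] [18. 65.]
scene -100 105 [-17. -57.] [17. 59.]
scene -90 101 [-16. -55.] [18. 55.]
scene -80 100 [-13. -52.] [14. 51.]
scene -70 72 [-12. -45.] [16. 47.]
scene -60 43 [-10. -31.] [13. 30.]
scene -50 50 [-11. -27.] [12. 29.]
scene -40 54 [-10. -27.] [13. 30.]
scene -30 59 [-11. -24.] [59. 79.]
scene -20 41 [-12. -18.] [60. 82.]
scene -10 10 [46. 78.] [60. 80.]
wrist -110 1110 [ 15. -21.] [18. 21.]
wrist -100 6553 [  4. -55.] [16. 56.]
wrist -90 11889 [ -6. -60.] [15. 60.]
wrist -80 6234 [-17. -57.] [15. 58.]
wrist -70 8788 [-16. -52.] [10. 53.]
wrist -60 2708 [-15. -48.] [10. 49.]
wrist -50 1432 [-16. -35.] [ 9. 33.]
wrist -40 1020 [-16. -28.] [ 7. 29.]
wrist -30 4576 [-16. -28.] [60. 79.]
wrist -20 1008 [-16. -28.] [60. 76.]
wrist -10 128 [ -5. -15.] [60. 47.]
```

Request:
{"method": "apply_moves", "body": {
  "motion": [
    {"jaw": -0.3, "xyz": [-3, 0, 60], "twist": 0},
    {"jaw": -0.3, "xyz": [-3, 0, 110], "twist": 0},
    {"jaw": -0.3, "xyz": [-3, 0, 130], "twist": 0},
    {"jaw": -0.3, "xyz": [-3, 0, 136], "twist": 0},
    {"jaw": -0.3, "xyz": [-3, 0, 136], "twist": 0}
  ]
}}

```text
time: 7.65
ee_pos: [0.4746, 0.0677, 0.0131]
tcp_rot: [180.0, -0.1, 8.5]
wrist_force: [0.3, -0.3, -0.1]
opening: 0.03
grasp_force: 0.0
```

```bash
python3 go.py j -99 36 -8 0; python3 - <<'E'
from h import *; from workcell import camera,sensors,camera_params
o=sensors.get_obs(); Rt=Ro.from_euler('xyz',o['tcp_rot'],degrees=True).as_matrix()
for n in ('scene','wrist'):
    im,d=camera(n); W=cloud(dict(d=d,**camera_params(n))); t=(W-o['ee_pos'])@Rt*1e3
    k=(d>0)&(abs(t[...,0])<20)&(abs(t[...,1])<35)&(t[...,2]>-60)&(W[...,2]>.015)
    print(n,k.sum(),'low z mm',(np.sort(W[k][:,2])[[0,3,10,20]]*1e3).round(1),'x',t[k][:,0].max())
E
```

```text
t 7.65 jig tcp [-125.6   35.7] tipz -3.9 yaw-jig -0.03 rp [ 1.8e+02 -8.0e-02] F [ 0.3 -0.3 -0.1] op 0.0300
target [0.5009 0.0719 0.009 ] shift mm [26.6 -0.3  4.2] twist -0.0005
scene 112 low z mm [15.1 15.4 16.  33.6] x 17.618159787646878
wrist 3879 low z mm [30.9 31.5 32.3 33.1] x 13.478419857386248
```

Request:
{"method": "apply_moves", "body": {
  "motion": [
    {"jaw": -0.3, "xyz": [10, 0, 7], "twist": 0},
    {"jaw": -0.3, "xyz": [22, 0, 7], "twist": 0},
    {"jaw": -0.3, "xyz": [28, 0, 7], "twist": 0},
    {"jaw": -0.3, "xyz": [33, 0, 7], "twist": 0},
    {"jaw": -0.3, "xyz": [35, 0, 7], "twist": 0}
  ]
}}

```text
time: 8.38
ee_pos: [0.5079, 0.0731, 0.0044]
tcp_rot: [-180.0, 0.1, 8.5]
wrist_force: [-3.2, 0.7, 1.2]
opening: 0.0297
grasp_force: 1.3
```

```bash
python3 go.py j -62 46 -12 0;python3 ms.py
```

```text
t 8.38 jig tcp [-91.9  36.1] tipz -12.6 yaw-jig 0.01 rp [-1.7999e+02  5.0000e-02] F [-3.2  0.7  1.2] op 0.0297
target [0.536  0.0873 0.005 ] shift mm [29.9 -9.9 -0.6] twist 0.0003
scene 1195 [array([-14.1,  14.2]), array([155.2,  91.5]), np.float64(2.4)] min [-81.2 -31.1] max [62.7 56.1]
top 352 [array([35.9, 36.6]), array([49.1, 95.4]), np.float64(3.2)] min [12.9 -9.6] max [60.6 83.4]
wrist 74478 [array([-44.5,  24.8]), array([115.1, 110.7]), np.float64(3.8)] min [-80.2 -27.9] max [ 8.4 80. ]
```

Request:
{"method": "apply_moves", "body": {
  "motion": [
    {"jaw": -0.3, "xyz": [4, -1, 0], "twist": 0},
    {"jaw": -0.3, "xyz": [8, -2.5, 0], "twist": 0},
    {"jaw": -0.3, "xyz": [12, -4, 0], "twist": 0},
    {"jaw": -0.3, "xyz": [16, -5.5, 0], "twist": 0},
    {"jaw": -0.3, "xyz": [20, -7, 0], "twist": 0}
  ]
}}

```text
time: 9.15
ee_pos: [0.5273, 0.0808, 0.0045]
tcp_rot: [-179.9, 0.0, 8.7]
wrist_force: [-1.5, -0.2, 0.7]
opening: 0.0297
grasp_force: 1.0
```

```bash
python3 go.py j -62 46 -12 0;python3 ms.py
```

```text
t 9.15 jig tcp [-71.5  40.8] tipz -12.5 yaw-jig 0.19 rp [-1.7991e+02  1.0000e-02] F [-1.5 -0.2  0.7] op 0.0297
target [0.536  0.0873 0.005 ] shift mm [ 9.5 -5.1 -0.5] twist 0.0033
scene 1238 [array([ 6.8, 14.3]), array([ 91.8, 149.7]), np.float64(88.7)] min [-62.  -29.9] max [79.5 56.3]
top 279 [array([59.7, 34.7]), array([38.2, 91.2]), np.float64(0.6)] min [41.1 -9.7] max [78.6 79.3]
wrist 75601 [array([-25.6,  27. ]), array([111.1, 111.7]), np.float64(89.8)] min [-59.6 -26.4] max [29.  80.5]
```

Request:
{"method": "apply_moves", "body": {
  "motion": [
    {"jaw": -0.3, "xyz": [-42, 0, 0], "twist": 0},
    {"jaw": -0.6, "xyz": [-42, 0, -40], "twist": -0.15},
    {"jaw": -1, "xyz": [-42, 0, -100], "twist": -0.33},
    {"jaw": -1, "xyz": [-42, 0, -160], "twist": -0.51},
    {"jaw": -1, "xyz": [-42, 0, -190], "twist": -0.69}
  ]
}}

```text
time: 9.93
ee_pos: [0.4865, 0.0742, 0.1984]
tcp_rot: [179.9, -0.3, 48.6]
wrist_force: [-0.2, -0.1, -1.3]
opening: 0.0003
grasp_force: 0.0
```

```bash
python3 go.py j 10 38 170 90; python3 snap.py w3; python3 meas.py w3 2>/dev/null
```

```text
t 9.93 jig tcp [-112.8   40.4] tipz 181.4 yaw-jig 40.07 rp [179.89  -0.28] F [-0.2 -0.1 -1.3] op 0.0003
target [0.6084 0.0901 0.187 ] shift mm [92.4 80.9 12.1] twist -0.8715
unit 18706 c [10.4 25.9] wh 108.8 140.2 a 89.5 min [-58.1 -26.8] max [78.2 78.8] z 43.2
rail 2089 c [-4.2 97.2] wh 108.6 15.6 a 0.2 min [-57.4  89.6] max [ 45.5 104.7] z 34.3
stop 1247 c [98.3 11. ] wh 16.8 61.7 a 0.33 min [ 90.4 -18.9] max [106.4  38.7] z 34.2
plate 11347 c [-114.8    4.1] wh 49.5 289.7 a 0.02 min [-138.3 -135.7] max [-90.6 146.1] z 12.4
latch 1796 c [-45.4 115.8] wh 98.7 17.4 a 12.86 min [-92.8  98.7] max [  1.9 132.7] z 55.3
pin 375 c [-58. 113.] wh 15.3 15.2 a 84.73 min [-65.5 105.5] max [-50.7 120.2] z 97.2
bar 12592 c [-11.2 -24.9] wh 133.3 34.3 a 0.25 min [-76.1 -40.7] max [43.7 -8.1] z 171.0
```

Request:
{"method": "apply_moves", "body": {
  "motion": [
    {"jaw": -1, "xyz": [31, 27, 0], "twist": -0.18},
    {"jaw": -1, "xyz": [62, 54, 0], "twist": -0.36},
    {"jaw": -1, "xyz": [94, 80, 0], "twist": -0.54},
    {"jaw": -1, "xyz": [94, 80, 0], "twist": -0.71},
    {"jaw": -1, "xyz": [94, 80, 0], "twist": -0.872}
  ]
}}

```text
time: 10.6
ee_pos: [0.6084, 0.091, 0.1936]
tcp_rot: [-179.9, -0.1, 98.5]
wrist_force: [-0.3, -0.3, -0.4]
opening: 0.0
grasp_force: 0.0
```

```bash
python3 go.py j 10 39 40 90; python3 - <<'E'
from h import *; from workcell import camera,sensors,camera_params
o=sensors.get_obs(); Rt=Ro.from_euler('xyz',o['tcp_rot'],degrees=True).as_matrix()
for n in ('scene','wrist'):
    im,d=camera(n); W=cloud(dict(d=d,**camera_params(n))); t=(W-o['ee_pos'])@Rt*1e3
    m=(d>0)&(abs(t[...,0])<60)&(abs(t[...,1])<90)&(W[...,2]>.179)
    for z0 in range(-180,30,15):
        k=m&(t[...,2]>=z0)&(t[...,2]<z0+15)
        if k.sum()>2: q=t[k]; print(n,z0,k.sum(),q[:,:].min(0).round(),q[:,:].max(0).round())
E
```

```text
t 10.60 jig tcp [10.2 38.9] tipz 176.6 yaw-jig 89.96 rp [-1.7995e+02 -9.0000e-02] F [-0.3 -0.3 -0.4] op 0.0000
target [0.6082 0.091  0.057 ] shift mm [ -0.2  -0.  136.6] twist -0.0006
scene -180 197 [ -42.  -22. -180.] [  19.   40. -165.]
scene -165 193 [ -40.  -20. -165.] [  20.   39. -150.]
scene -150 72 [ -37.  -14. -150.] [  11.   39. -135.]
scene -135 174 [ -21.  -39. -135.] [   8.   44. -120.]
scene -120 246 [ -21.  -59. -120.] [  12.   63. -105.]
scene -105 189 [ -18.  -63. -105.] [ 12.  61. -90.]
scene -90 150 [-20. -48. -90.] [ 18.  49. -75.]
scene -75 120 [-15. -37. -75.] [ 11.  36. -60.]
scene -60 49 [-13. -15. -60.] [  5.  15. -45.]
scene -45 64 [-14. -14. -45.] [  6.  15. -30.]
scene -30 29 [-12. -12. -30.] [  5.  14. -17.]
wrist -120 3437 [  12.  -52. -114.] [  21.   53. -105.]
wrist -105 18042 [  -3.  -57. -105.] [ 19.  58. -90.]
wrist -90 10586 [ -8. -50. -90.] [ 18.  51. -75.]
wrist -75 6626 [-12. -38. -75.] [ 15.  39. -60.]
wrist -60 1370 [-11. -19. -60.] [ 13.  18. -45.]
wrist -45 1036 [  6. -13. -45.] [ 12.  14. -30.]
wrist -30 328 [  7. -13. -30.] [ 12.  13. -22.]
```

Request:
{"method": "apply_moves", "body": {
  "motion": [
    {"jaw": -1, "xyz": [0, 0, 60], "twist": 0},
    {"jaw": -1, "xyz": [0, 0, 110], "twist": 0},
    {"jaw": -1, "xyz": [0, 0, 140], "twist": 0},
    {"jaw": -1, "xyz": [0, 0, 152], "twist": 0},
    {"jaw": -1, "xyz": [0, 0, 156], "twist": 0}
  ]
}}

```text
time: 11.32
ee_pos: [0.608, 0.0912, 0.0389]
tcp_rot: [180.0, -0.1, 98.1]
wrist_force: [-1.2, -0.9, -0.3]
opening: -0.0002
grasp_force: 0.0
```

```bash
python3 go.py j 10 39 10 90
```

```text
t 11.32 jig tcp [ 9.8 39.2] tipz 21.9 yaw-jig 89.58 rp [ 1.7997e+02 -9.0000e-02] F [-1.2 -0.9 -0.3] op -0.0002
target [0.6082 0.091  0.027 ] shift mm [-0.2  0.2 11.9] twist -0.0073
```

Request:
{"method": "apply_moves", "body": {
  "motion": [
    {"jaw": -1, "xyz": [0, 0, 4], "twist": 0},
    {"jaw": -1, "xyz": [0, 0, 8], "twist": 0},
    {"jaw": -1, "xyz": [0, 0, 10], "twist": 0}
  ]
}}

```text
time: 11.7
ee_pos: [0.6081, 0.0913, 0.0288]
tcp_rot: [180.0, -0.1, 98.2]
wrist_force: [0.4, -0.8, 0.6]
opening: -0.0003
grasp_force: 0.0
```

Request:
{"method": "apply_moves", "body": {
  "motion": [
    {"jaw": -1, "xyz": [0, 0, 2], "twist": 0},
    {"jaw": -1, "xyz": [0, 0, 4], "twist": 0}
  ]
}}

```text
time: 11.95
ee_pos: [0.6079, 0.0912, 0.0245]
tcp_rot: [180.0, -0.1, 98.2]
wrist_force: [0.3, 0.1, 9.9]
opening: 0.0
grasp_force: 5.8
```

Request:
{"method": "apply_moves", "body": {
  "motion": [
    {"jaw": -1, "xyz": [0, 0, 0.6], "twist": 0},
    {"jaw": -1, "xyz": [2, 0, 0.6], "twist": 0},
    {"jaw": -1, "xyz": [4, 0, 0.6], "twist": 0},
    {"jaw": -1, "xyz": [6, 0, 0.6], "twist": 0}
  ]
}}

```text
time: 12.45
ee_pos: [0.6075, 0.0969, 0.0246]
tcp_rot: [179.9, -0.0, 98.2]
wrist_force: [0.2, -3.5, 5.5]
opening: 0.0003
grasp_force: 2.7
```

```bash
python3 go.py j 10 39 10 90; sed -i "s/&~((I\[...,0\]>2\*I\[...,1\]))//" ms.py; python3 ms.py
```

```text
t 12.45 jig tcp [10.2 44.9] tipz 7.6 yaw-jig 89.67 rp [ 1.7993e+02 -4.0000e-02] F [ 0.2 -3.5  5.5] op 0.0003
target [0.6082 0.091  0.027 ] shift mm [-5.9 -0.1 -2.4] twist -0.0058
scene 1167 [array([10.2, 13.7]), array([ 91.2, 141.7]), np.float64(88.5)] min [-58.1 -30. ] max [79.8 55.5]
wrist 31689 [array([10.8, 35.9]), array([ 92.1, 140.4]), np.float64(89.5)] min [-57.5  -3. ] max [79.3 81.7]
```

Friction on the top does carry the unit left: its left edge went from 78.8 to 81.7 mm. I'll press harder and keep dragging toward the rail.

Request:
{"method": "apply_moves", "body": {
  "motion": [
    {"jaw": -1, "xyz": [0, 0, 1.5], "twist": 0},
    {"jaw": -1, "xyz": [2, 0, 1.5], "twist": 0},
    {"jaw": -1, "xyz": [4, 0, 1.5], "twist": 0},
    {"jaw": -1, "xyz": [6, 0, 1.5], "twist": 0}
  ]
}}

```text
time: 13.1
ee_pos: [0.6076, 0.1019, 0.0245]
tcp_rot: [179.8, 0.1, 98.1]
wrist_force: [0.9, -8.5, 13.5]
opening: -0.0002
grasp_force: 6.4
```

```bash
python3 go.py j 10 39 10 90;  python3 ms.py
```

```text
t 13.10 jig tcp [11.  49.9] tipz 7.5 yaw-jig 89.62 rp [1.7979e+02 5.0000e-02] F [ 0.9 -8.5 13.5] op -0.0002
target [0.6082 0.091  0.027 ] shift mm [-10.9  -1.   -2.5] twist -0.0066
scene 1119 [array([11.1, 15.6]), array([ 84.6, 143.2]), np.float64(89.6)] min [-56.8 -25.8] max [80.7 55.6]
wrist 31616 [array([11.6, 40.7]), array([ 92.2, 140.4]), np.float64(89.5)] min [-56.7   1.8] max [80.1 86.6]
```

Request:
{"method": "apply_moves", "body": {
  "motion": [
    {"jaw": -1, "xyz": [2, 0, 0.3], "twist": 0},
    {"jaw": -1, "xyz": [3.5, 0, 0.3], "twist": 0},
    {"jaw": -1, "xyz": [5, 0, 0.3], "twist": 0},
    {"jaw": -1, "xyz": [5, 0, 0.3], "twist": 0}
  ]
}}

```text
time: 13.75
ee_pos: [0.6072, 0.107, 0.0246]
tcp_rot: [179.7, 0.0, 98.1]
wrist_force: [0.3, -8.4, 14.5]
opening: -0.0002
grasp_force: 7.1
```

```bash
python3 go.py j 10 39 10 90;  python3 ms.py
```

```text
t 13.75 jig tcp [11.4 54.9] tipz 7.6 yaw-jig 89.63 rp [1.7975e+02 5.0000e-02] F [ 0.3 -8.4 14.5] op -0.0002
target [0.6082 0.091  0.027 ] shift mm [-15.9  -1.2  -2.4] twist -0.0065
scene 1111 [array([11.1, 18.2]), array([ 85.4, 142.9]), np.float64(89.3)] min [-57.4 -23.7] max [80.9 56. ]
top 42 [array([-23.3,  -5.4]), array([48.2,  8.6]), np.float64(0.2)] min [-47.2  -9.7] max [ 0.7 -1.1]
wrist 28682 [array([11.7, 43.7]), array([ 89. , 140.8]), np.float64(89.7)] min [-56.4   6.2] max [80.3 87.6]
```

Request:
{"method": "apply_moves", "body": {
  "motion": [
    {"jaw": -1, "xyz": [1, 3, 0.3], "twist": 0},
    {"jaw": -1, "xyz": [1.5, 6, 0.3], "twist": 0},
    {"jaw": -1, "xyz": [2, 8.5, 0.3], "twist": 0},
    {"jaw": -1, "xyz": [2.5, 11, 0.3], "twist": 0},
    {"jaw": -1, "xyz": [2.5, 11, 0.3], "twist": 0}
  ]
}}

```text
time: 14.52
ee_pos: [0.6152, 0.1117, 0.0245]
tcp_rot: [-180.0, -0.1, 98.2]
wrist_force: [-13.1, -6.0, 23.2]
opening: 0.0001
grasp_force: 11.8
```

```bash
python3 go.py j 10 39 10 90; sed -i 's/J\[...,1\]<88)/J[...,1]<93)/;s/J\[...,0\]<88)/J[...,0]<93)/;s/(Z>36)/(Z>38)/' ms.py; python3 ms.py
```

```text
t 14.53 jig tcp [19.9 58.4] tipz 7.5 yaw-jig 89.68 rp [-1.7998e+02 -6.0000e-02] F [-13.1  -6.   23.2] op 0.0001
target [0.6082 0.091  0.027 ] shift mm [-19.4  -9.8  -2.5] twist -0.0057
scene 1061 [array([14.5, 18.1]), array([142.4,  81.6]), np.float64(0.9)] min [-52.8 -21.4] max [83.9 56.3]
top 83 [array([ 4.3, -3.8]), array([13.5, 83.6]), np.float64(89.3)] min [-37.1 -10.5] max [45.7  2.6]
wrist 27758 [array([14.4, 46. ]), array([ 87.8, 140.5]), np.float64(90.0)] min [-54.1   9.7] max [82.9 89.3]
```

Request:
{"method": "apply_moves", "body": {
  "motion": [
    {"jaw": -1, "xyz": [-0.5, 2, 0], "twist": 0},
    {"jaw": -1, "xyz": [-0.5, 4, 0], "twist": 0},
    {"jaw": -1, "xyz": [-0.5, 6.5, 0], "twist": 0},
    {"jaw": -1, "xyz": [-0.5, 9, 0], "twist": 0},
    {"jaw": -1, "xyz": [-0.5, 9, 0], "twist": 0}
  ]
}}

```text
time: 15.3
ee_pos: [0.6241, 0.1129, 0.0245]
tcp_rot: [-180.0, -0.1, 98.2]
wrist_force: [-12.8, -2.8, 24.0]
opening: 0.0003
grasp_force: 11.7
```

```bash
python3 go.py j 10 39 10 90; python3 ms.py
```

```text
t 15.30 jig tcp [28.9 58.3] tipz 7.5 yaw-jig 89.70 rp [-1.7998e+02 -1.0000e-01] F [-12.8  -2.8  24. ] op 0.0003
target [0.6082 0.091  0.027 ] shift mm [-19.4 -18.8  -2.5] twist -0.0053
scene 1064 [array([21.3, 16.9]), array([142.3,  82.3]), np.float64(0.5)] min [-47.3 -22.7] max [89.7 56.1]
top 98 [array([13.6, -4. ]), array([103.2,  13.7]), np.float64(0.2)] min [-38.  -10.8] max [64.2  2.5]
wrist 27656 [array([20.8, 46.4]), array([ 85.9, 140.8]), np.float64(89.9)] min [-47.4  10.1] max [89.6 89. ]
```

Request:
{"method": "apply_moves", "body": {
  "motion": [
    {"jaw": -1, "xyz": [2, 0, 0], "twist": 0},
    {"jaw": -1, "xyz": [4, 0.5, 0], "twist": 0},
    {"jaw": -1, "xyz": [5, 1, 0], "twist": 0},
    {"jaw": -1, "xyz": [5, 1, -4], "twist": 0},
    {"jaw": -1, "xyz": [5, 1, -30], "twist": 0}
  ]
}}

```text
time: 16.08
ee_pos: [0.6238, 0.118, 0.05]
tcp_rot: [-179.8, -0.1, 98.2]
wrist_force: [1.2, 0.9, 1.1]
opening: 0.0001
grasp_force: 0.0
```

```bash
python3 go.py j -45 38 170 45; python3 ms.py
```

```text
t 16.07 jig tcp [29.4 63.3] tipz 33.0 yaw-jig 89.70 rp [-1.7977e+02 -1.2000e-01] F [1.2 0.9 1.1] op 0.0001
target [0.554  0.0819 0.187 ] shift mm [ -25.4  -74.8 -136.7] twist 0.7802
scene 1075 [array([19.3, 17.5]), array([144.4,  81.7]), np.float64(0.7)] min [-46.5 -22.1] max [89.5 55.9]
top 148 [array([15.6, -0.6]), array([125.6,  20.3]), np.float64(0.1)] min [-47.1 -10.5] max [77.4  9. ]
wrist 22508 [array([20.3, 36.1]), array([140.7, 106.4]), np.float64(0.1)] min [-47.9  -7.9] max [88.9 88.8]
```

Request:
{"method": "apply_moves", "body": {
  "motion": [
    {"jaw": -1, "xyz": [-25, -30, -40], "twist": 0},
    {"jaw": -1, "xyz": [-25, -50, -90], "twist": 0},
    {"jaw": -1, "xyz": [-25, -50, -145], "twist": 0},
    {"jaw": -1, "xyz": [-25, -50, -200], "twist": 0},
    {"jaw": -1, "xyz": [-25, -50, -200], "twist": 0}
  ]
}}

```text
time: 16.85
ee_pos: [0.5806, 0.0861, 0.2556]
tcp_rot: [179.6, -0.1, 98.2]
wrist_force: [0.6, 0.3, -0.7]
opening: -0.0002
grasp_force: 0.0
```

```bash
python3 snap.py w4; python3 go.py; python3 meas.py w4 2>/dev/null; python3 - <<'E'
from h import *; from meas import jf
f=load('w4.npz'); p=np.load('fit.npz')['jig']; W=cloud(f); J=jf(p,W); Z=W[...,2]*1e3; I=f['im'].astype(int)
u=(Z>39.5)&(Z<47)&(J[...,0]>-90)&(J[...,0]<89+6)&(J[...,1]<96)&(J[...,1]>-60)
b=(I[...,2]>1.4*I[...,0])&(Z>31)&(Z<37.5)
for lo in range(-45,90,15):
    k=u&(J[...,0]>=lo)&(J[...,0]<lo+15); r=b&(J[...,0]>=lo)&(J[...,0]<lo+15)&(J[...,1]>80)
    print('x',lo,'unit left',np.percentile(J[k][:,1],[98,99.7]).round(1) if k.sum()>20 else None,'rail', np.percentile(J[r][:,1],[.5,2]).round(1) if r.sum()>20 else None)
for lo in range(-20,85,15):
    k=u&(J[...,1]>=lo)&(J[...,1]<lo+15)&(J[...,0]>0); r=b&(J[...,1]>=lo)&(J[...,1]<lo+15)&(J[...,0]>80)
    print('y',lo,'unit far',np.percentile(J[k][:,0],[98,99.7]).round(1) if k.sum()>20 else None,'stop', np.percentile(J[r][:,0],[.5,2]).round(1) if r.sum()>20 else None)
E
```

```text
t 16.90 jig tcp [-18.5  38.2] tipz 235.8 yaw-jig 89.70 rp [ 1.7986e+02 -1.1000e-01] F [-0.4 -0.5 -0.9] op -0.0001
unit 10105 c [17.7 29.3] wh 134.7 101.1 a 0.32 min [-48.  -19.8] max [83.5 79. ] z 43.3
rail 1635 c [ 6.2 97. ] wh 15.2 128.4 a 89.69 min [-56.8  89.5] max [ 69.  104.7] z 34.3
stop 853 c [99.5 25.1] wh 14.2 88.0 a 0.33 min [ 92.8 -18. ] max [106.3  68.8] z 34.3
plate 7430 c [-114.8    5.4] wh 49.6 286.0 a 0.01 min [-138.2 -113.9] max [-90.6 146. ] z 12.4
latch 1116 c [-45.3 115.8] wh 98.2 17.1 a 12.98 min [-92.7  99.1] max [  2.  132.7] z 55.3
pin 248 c [-58.  112.8] wh 15.2 15.1 a 59.08 min [-65.4 105.1] max [-50.5 120.1] z 97.3
bar 9164 c [ 44.  -24.8] wh 242.9 34.0 a 0.28 min [-74.6 -40. ] max [162.1  -8.2] z 171.0
x -45 unit left [86.8 87.9] rail [89.7 89.7]
x -30 unit left [86.7 87.9] rail [89.6 89.6]
x -15 unit left [86.6 87.8] rail [89.5 89.6]
x 0 unit left [86.7 88.7] rail [89.4 89.5]
x 15 unit left [87.5 88.6] rail [89.4 89.4]
x 30 unit left [87.4 88.6] rail [90.4 90.4]
x 45 unit left [87.3 88.5] rail [90.3 90.3]
x 60 unit left [87.3 88.4] rail [90.2 90.3]
x 75 unit left [87.2 88.3] rail None
y -20 unit far [88.6 90.1] stop [92.8 93. ]
y -5 unit far [88.2 90.1] stop [92.6 93.3]
y 10 unit far [88.4 90.1] stop [92.6 92.8]
y 25 unit far [88.5 90.1] stop [92.9 93. ]
y 40 unit far [88.2 89.9] stop [93.  93.1]
y 55 unit far [88.7 89.9] stop [92.8 93.3]
y 70 unit far [88.5 90.1] stop None
```

View pics/w4.png

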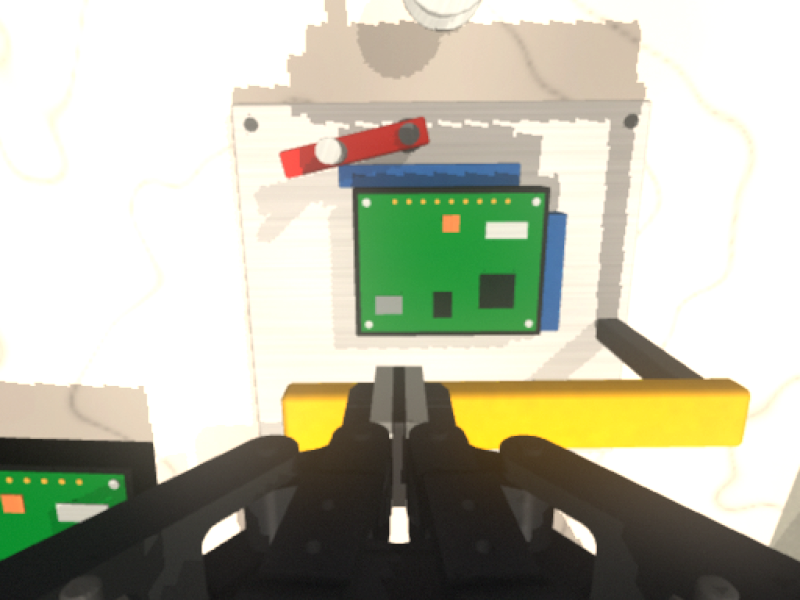

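The picture shows the unit (455,260) with its left edge along the rail (430,175) and its far edge on the stop (555,270). I'll check the remaining gap from the unit's opposite edges.

```bash
python3 - <<'E'
from h import *; from meas import jf
f=load('w4.npz'); p=np.load('fit.npz')['jig']; W=cloud(f); J=jf(p,W); Z=W[...,2]*1e3
u=(Z>39.5)&(Z<47)&(J[...,0]>-90)&(J[...,0]<95)&(J[...,1]<96)&(J[...,1]>-60)
u=cv2.morphologyEx(u.astype('u1'),cv2.MORPH_OPEN,np.ones((5,5)))
n,l,st,_=cv2.connectedComponentsWithStats(u); k=l==1+st[1:,4].argmax()
A=[];B=[]
for c in range(232,345,8):
    r=np.where(k[:,c])[0]; A.append((J[r[0],c,1],J[r[-1],c,1]))
for r in range(125,205,8):
    c=np.where(k[r])[0]; B.append((J[r,c[0],0],J[r,c[-1],0]))
A=np.array(A);B=np.array(B); print('y edges',A.round(1).tolist(),'mid',A.mean(1).round(1),'x mid',B.mean(1).round(1),B[0])
# subpixel colour profile across unit-left / rail and unit-far / stop
g=f['im'].astype(int)
print([g[r,280].tolist() for r in range(108,126)]); print([g[165,c].tolist() for c in range(342,366)])
E
```

```text
y edges [[88.0, -20.7], [87.9, -21.3], [87.9, -19.7], [87.8, -19.7], [86.6, -19.8], [87.7, -20.0], [88.7, -19.8], [88.7, -20.3], [86.5, -20.0], [88.5, -20.1], [88.5, -20.3], [88.4, -20.2], [88.4, -20.2], [88.3, -20.8], [88.3, -20.8]] mid [33.6 33.3 34.1 34.  33.4 33.8 34.4 34.2 33.2 34.2 34.1 34.1 34.1 33.8
 33.8] x mid [21.6 22.2 20.7 20.7 20.4 20.6 20.1 20.9 20.5 20.2] [-47.52395538  90.68897236]
[[44, 69, 103], [44, 69, 103], [41, 64, 92], [37, 53, 72], [36, 52, 72], [36, 53, 72], [36, 52, 72], [35, 52, 71], [36, 53, 71], [35, 52, 71], [34, 50, 67], [31, 40, 49], [31, 34, 27], [36, 38, 32], [36, 38, 31], [35, 58, 34], [30, 86, 38], [30, 96, 41]]
[[34, 96, 43], [34, 96, 44], [34, 96, 44], [37, 87, 44], [40, 60, 39], [43, 45, 39], [41, 46, 45], [45, 64, 86], [48, 75, 107], [49, 75, 107], [48, 75, 106], [50, 77, 108], [50, 75, 107], [50, 76, 107], [49, 76, 107], [50, 76, 106], [51, 76, 106], [51, 76, 107], [82, 94, 111], [141, 138, 133], [168, 159, 147], [167, 158, 147], [167, 159, 148], [167, 159, 147]]
```

Request:
{"method": "apply_moves", "body": {
  "motion": [
    {"jaw": 1, "xyz": [50, -26, 10], "twist": 0},
    {"jaw": 1, "xyz": [75, -39, 50], "twist": 0},
    {"jaw": 1, "xyz": [75, -39, 105], "twist": 0},
    {"jaw": 1, "xyz": [75, -39, 120], "twist": 0},
    {"jaw": 1, "xyz": [75, -39, 120], "twist": 0}
  ]
}}

```text
time: 17.52
ee_pos: [0.5294, 0.1542, 0.131]
tcp_rot: [-179.9, -0.1, 98.2]
wrist_force: [0.4, 0.2, -0.1]
opening: 0.0854
grasp_force: 0.0
```

```bash
python3 go.py j -58 113 28 90
```

```text
t 17.52 jig tcp [-58.6 113.2] tipz 114.0 yaw-jig 89.67 rp [-1.7985e+02 -8.0000e-02] F [ 0.4  0.2 -0.1] op 0.0854
target [0.53   0.1542 0.045 ] shift mm [-0.3  0.8 86. ] twist -0.0057
```

Request:
{"method": "apply_moves", "body": {
  "motion": [
    {"jaw": 1, "xyz": [0, 0, 50], "twist": 0},
    {"jaw": 1, "xyz": [0, 0.5, 80], "twist": 0},
    {"jaw": 0, "xyz": [0, 0.5, 85], "twist": 0},
    {"jaw": -0.4, "xyz": [0, 0.5, 85], "twist": 0},
    {"jaw": -0.5, "xyz": [0, 0.5, 85], "twist": 0}
  ],
  "grip_force": 25
}}

```text
time: 18.15
ee_pos: [0.5317, 0.155, 0.0491]
tcp_rot: [179.8, -0.1, 98.2]
wrist_force: [0.2, 0.9, 0.1]
opening: 0.0324
grasp_force: 0.0
```

Request:
{"method": "apply_moves", "body": {
  "motion": [
    {"jaw": -1, "xyz": [0, 0, 0], "twist": 0},
    {"jaw": -1, "xyz": [0, 0, 0], "twist": 0},
    {"jaw": -1, "xyz": [0, 0, 0], "twist": 0}
  ],
  "grip_force": 25
}}

```text
time: 18.52
ee_pos: [0.5295, 0.1544, 0.0486]
tcp_rot: [-179.9, -0.1, 98.2]
wrist_force: [-9.1, -3.3, 11.9]
opening: 0.0152
grasp_force: 25.9
```

```bash
python3 go.py j -58 113 28 90; python3 - <<'E'
import numpy as np
q0=1.323
for q in (1.323,1.06,.8,.53,.27,.0,-.03): print(q,'tool x,y',round(50*(np.cos(q0)-np.cos(q)),1),round(50*(np.sin(q0)-np.sin(q)),1))
E
```

```text
t 18.52 jig tcp [-58.4 113.4] tipz 31.6 yaw-jig 89.69 rp [-1.7994e+02 -8.0000e-02] F [-9.1 -3.3 11.9] op 0.0152
target [0.53   0.1542 0.045 ] shift mm [-0.4  0.4  3.6] twist -0.0054
1.323 tool x,y 0.0 0.0
1.06 tool x,y -12.2 4.9
0.8 tool x,y -22.6 12.6
0.53 tool x,y -30.9 23.2
0.27 tool x,y -35.9 35.1
0.0 tool x,y -37.7 48.5
-0.03 tool x,y -37.7 50.0
```

Request:
{"method": "apply_moves", "body": {
  "motion": [
    {"jaw": -1, "xyz": [-6, 2, -3], "twist": 0},
    {"jaw": -1, "xyz": [-12, 5, -3], "twist": 0},
    {"jaw": -1, "xyz": [-17.5, 8.5, -3], "twist": 0},
    {"jaw": -1, "xyz": [-22.5, 12.5, -3], "twist": 0},
    {"jaw": -1, "xyz": [-27, 17.5, -3], "twist": 0}
  ]
}}

```text
time: 19.15
ee_pos: [0.5479, 0.1277, 0.049]
tcp_rot: [-179.5, 0.2, 98.2]
wrist_force: [-18.5, -16.4, 3.8]
opening: 0.0153
grasp_force: 27.5
```

```bash
python3 go.py j -10 75 35 90
```

```text
t 19.15 jig tcp [-44.2  84.2] tipz 32.0 yaw-jig 89.65 rp [-1.795e+02  1.500e-01] F [-18.5 -16.4   3.8] op 0.0153
target [0.5831 0.1237 0.052 ] shift mm [-9.  34.2 -3.3] twist -0.0061
```

```bash
python3 snap.py w5; python3 meas.py w5 2>/dev/null; python3 ms.py; python3 go.py
```

```text
unit 12239 c [18.  43.5] wh 72.9 134.0 a 89.97 min [-47.4  13.5] max [84.  79.4] z 43.2
rail 5024 c [ 6.4 97.1] wh 129.3 17.0 a 0.16 min [-57.1  89.9] max [ 69.5 105.4] z 34.2
stop 1445 c [101.6  37.2] wh 11.9 65.9 a 2.22 min [96.8  6.5] max [106.7  69.4] z 34.3
plate 13494 c [-114.3   68.2] wh 48.7 160.9 a 0.03 min [-137.7   28.2] max [-90.5 147.8] z 12.4
latch 3712 c [-34.2  98. ] wh 97.0 18.3 a 46.45 min [-50.6  90.4] max [  2.2 136.7] z 55.1
pin 2809 c [-43.   84.6] wh 42.4 23.6 a 0.4 min [-62.9  74.8] max [-23.2  96.1] z 97.2
scene 1093 [array([20.8, 17.7]), array([ 83.4, 142.8]), np.float64(90.0)] min [-48.  -22.6] max [90.1 56.5]
top 396 [array([19.3, 11.2]), array([138.3,  47.7]), np.float64(3.7)] min [-47.6  -9.7] max [86.2 36.2]
wrist 17424 [array([21.1, 48. ]), array([ 83.1, 140.3]), np.float64(90.0)] min [-46.9  13.9] max [89.7 89. ]
t 19.35 jig tcp [-43.8  83.7] tipz 32.0 yaw-jig 89.60 rp [-179.54    0.19] F [-15.4 -16.3   1.5] op 0.0153
```

View pics/w5.png

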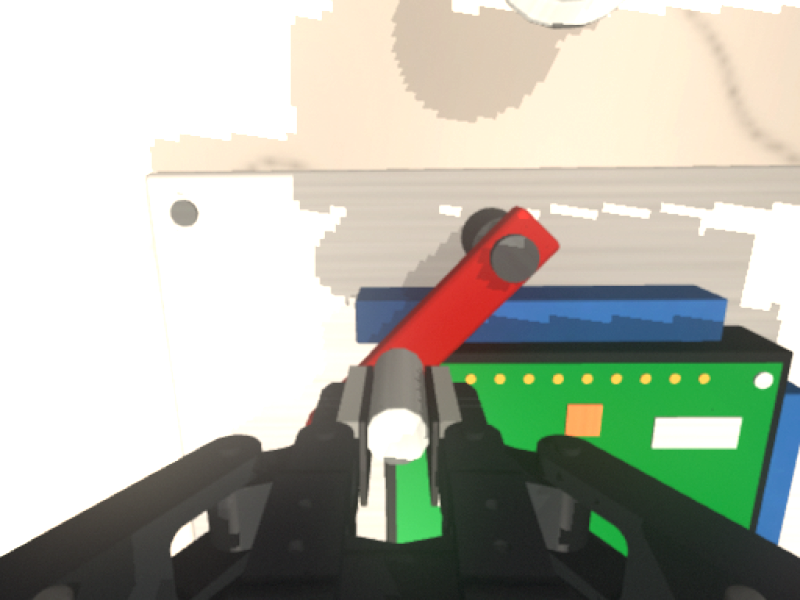

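The picture shows the red latch at about 45°, with the pin (400,400) held near the front edge of the pads. The pin sits about 4 mm off the TCP, so I'll follow the arc with that offset.

Request:
{"method": "apply_moves", "body": {
  "motion": [
    {"jaw": -1, "xyz": [-4, -1, -3], "twist": 0},
    {"jaw": -1, "xyz": [-7.5, 3.5, -3], "twist": 0},
    {"jaw": -1, "xyz": [-10.5, 8, -3], "twist": 0},
    {"jaw": -1, "xyz": [-12.5, 12.5, -3], "twist": 0},
    {"jaw": -1, "xyz": [-14, 17, -3], "twist": 0}
  ]
}}

```text
time: 19.98
ee_pos: [0.5686, 0.1173, 0.051]
tcp_rot: [-179.7, 0.1, 98.2]
wrist_force: [-7.5, -9.3, -12.9]
opening: 0.0151
grasp_force: 26.2
```

```bash
python3 go.py j -9 70 35 90; python3 snap.py w6;python3 meas.py w6 2>/dev/null | grep latch
```

```text
t 19.98 jig tcp [-25.3  70.9] tipz 34.0 yaw-jig 89.66 rp [-1.7967e+02  6.0000e-02] F [ -7.5  -9.3 -12.9] op 0.0151
target [0.5848 0.1189 0.052 ] shift mm [-0.8 16.3 -1.1] twist -0.0060
latch 3691 c [-20.5  89. ] wh 98.7 18.0 a 72.07 min [-32.5  42.2] max [  0.6 136.4] z 55.2
```

Request:
{"method": "apply_moves", "body": {
  "motion": [
    {"jaw": -1, "xyz": [-1.5, 5, 2], "twist": 0},
    {"jaw": -1, "xyz": [-2, 10, 2.5], "twist": 0},
    {"jaw": -1, "xyz": [-2.5, 14, 2.5], "twist": 0},
    {"jaw": -1, "xyz": [-2.5, 17, 2.5], "twist": 0},
    {"jaw": -1, "xyz": [-2.5, 18, 2.5], "twist": 0}
  ]
}}

```text
time: 20.65
ee_pos: [0.5847, 0.1173, 0.0507]
tcp_rot: [-179.5, 0.0, 98.2]
wrist_force: [-28.6, -9.6, 9.3]
opening: 0.0149
grasp_force: 29.2
```

```bash
python3 go.py j -9 70 35 90; python3 snap.py w7;python3 meas.py w7 2>/dev/null | grep latch
```

```text
t 20.65 jig tcp [-9.3 68.5] tipz 33.7 yaw-jig 89.66 rp [-1.7952e+02  3.0000e-02] F [-28.6  -9.6   9.3] op 0.0149
target [0.5848 0.1189 0.052 ] shift mm [ 1.5  0.3 -1.3] twist -0.0059
latch 3753 c [-9.  86.8] wh 17.4 99.2 a 0.4 min [-17.4  38.5] max [ -0.4 135.9] z 55.2
```

Request:
{"method": "apply_moves", "body": {
  "motion": [
    {"jaw": -0.4, "xyz": [0, 0, 0], "twist": 0},
    {"jaw": 0.2, "xyz": [0, 0, 0], "twist": 0},
    {"jaw": 0.8, "xyz": [0, -3, 0], "twist": 0},
    {"jaw": 0.8, "xyz": [0, -3, -40], "twist": 0},
    {"jaw": 0.8, "xyz": [0, -3, -100], "twist": 0}
  ]
}}

```text
time: 21.32
ee_pos: [0.5848, 0.1185, 0.1501]
tcp_rot: [-179.8, -0.1, 98.2]
wrist_force: [2.1, 0.9, -0.3]
opening: 0.0765
grasp_force: 0.0
```

Request:
{"method": "apply_moves", "body": {
  "motion": [
    {"jaw": 0.8, "xyz": [-25, -40, -50], "twist": 0},
    {"jaw": 0.8, "xyz": [-25, -40, -110], "twist": 0},
    {"jaw": 0.8, "xyz": [-25, -40, -110], "twist": 0},
    {"jaw": 0.8, "xyz": [-25, -40, -110], "twist": 0}
  ]
}}

```text
time: 21.82
ee_pos: [0.55, 0.088, 0.2605]
tcp_rot: [179.9, -0.1, 98.2]
wrist_force: [-0.1, -0.0, -0.4]
opening: 0.077
grasp_force: 0.0
```

```bash
python3 go.py; python3 snap.py w8;python3 meas.py w8 2>/dev/null; python3 - <<'E'
from h import *; from meas import jf
f=load('w8.npz'); p=np.load('fit.npz')['jig']; W=cloud(f); J=jf(p,W); Z=W[...,2]*1e3
u=(Z>39.5)&(Z<47)&(J[...,0]>-90)&(J[...,0]<95)&(J[...,1]<96)&(J[...,1]>-60)
q=J[u]; print(cv2.minAreaRect(q[(q[:,0]>8)].astype('f4')))
for lo in (15,40,65): k=u&(J[...,0]>lo)&(J[...,0]<lo+15); print('y',np.percentile(J[k][:,1],[.5,99.5]).round(1))
for lo in (-15,15,40,65): k=u&(J[...,1]>lo)&(J[...,1]<lo+10); print('x',np.percentile(J[k][:,0],[.5,99.5]).round(1))
E
```

```text
t 21.82 jig tcp [-48.   44.7] tipz 243.5 yaw-jig 89.69 rp [ 1.7994e+02 -9.0000e-02] F [-0.1 -0.  -0.4] op 0.0770
unit 9082 c [17.9 29.2] wh 100.8 134.5 a 89.73 min [-48.1 -20.2] max [83.5 79.1] z 43.2
rail 1337 c [ 6.2 97.4] wh 15.5 128.5 a 89.96 min [-56.9  89.7] max [ 68.8 104.6] z 34.3
stop 795 c [99.9 25.1] wh 88.3 13.7 a 89.99 min [ 93.1 -18.4] max [106.3  69. ] z 34.3
plate 8217 c [-114.7    3.2] wh 49.5 288.8 a 0.02 min [-138.3 -136.7] max [-90.6 145.9] z 12.4
latch 1073 c [-8.9 86.8] wh 17.4 99.2 a 0.87 min [-17.7  37.5] max [ -0.9 135.2] z 55.2
pin 175 c [-9.7 76.1] wh 15.4 11.4 a 1.49 min [-16.8  70.5] max [-2.1 81.4] z 97.2
bar 10068 c [ 43.9 -24.6] wh 243.3 33.7 a 0.33 min [-75.4 -40.3] max [161.7  -8.2] z 171.0
((49.57461929321289, 33.37602996826172), (109.74237060546875, 83.08670806884766), 89.94410705566406)
y [-20.4  88.1]
y [-20.7  88. ]
y [-21.   87.8]
x [-48.4  89.7]
x [-48.3  89.6]
x [-49.3  89.6]
x [-49.1  89.5]
```

View pics/w8.png

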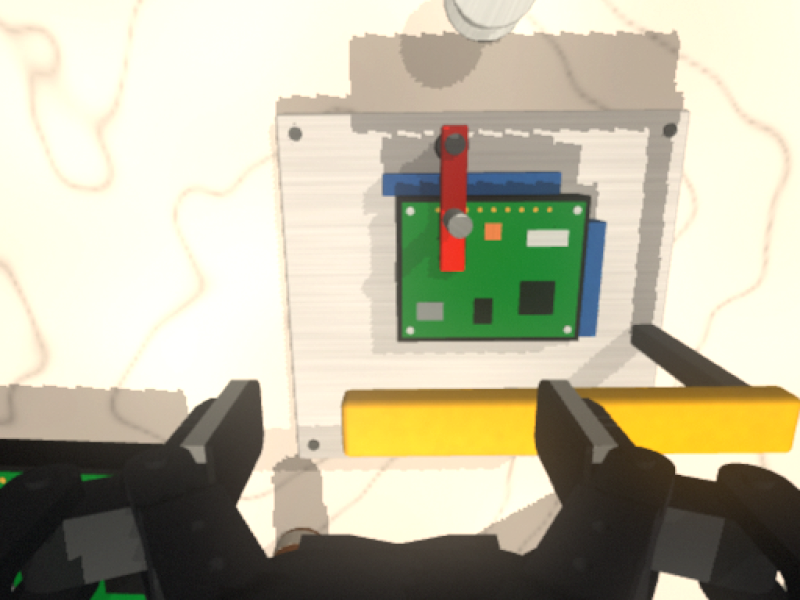

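The final view shows the latch (453,200) straight across the unit. The unit lies along the rail (470,185) and the stop (593,280), the bar is untouched and the gripper is clear of everything.

```bash
python3 -c "
from workcell import bot; print(bot.job_done())"
```

```text
the job is handed in; nothing more can be done
None
```

I handed the job in at about 22 s: the unit measures home on the rail and stop to within about 1 mm (the camera limit), and I then swung the red latch closed to its end stop. The last few millimetres came from pressing on the unit's top and dragging it, because the moves could not lean the tool under the light bar. I steered clear of the bar and the bystanders and felt no contact with them, but I did not re-measure the bystanders.

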